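# Free a jammed tube block from a block heater and stand it in the kidney dish

## Robot

A 6-joint arm with a two-finger parallel gripper is mounted at the origin on a cart in front of the work surface, level with it; the furniture and walls round the work are solid. World frame = base frame: x ahead of the robot, y to its left, z up, the work surface at z = 0. Lengths are in m, angles in degrees, forces in N, time in s.
With the tool pointing down it reaches from about 0.3 to 0.75 m from the base axis. Payload 8.5 kg.
Tool frame: the origin (TCP) lies between the finger pads, 19 mm behind the fingertips; this is the grasp point; z points along the fingers, y is the line along which they close (so a half turn about z gives the same grasp; the last joint's range is limited). The gripper opens to 85 mm and grips with 20 to 120 N. Pads are 22 mm wide; open, the fingers measure 114 mm over their backs; the gripper's body (76 mm by 85 mm) begins 54 mm behind the grasp point. The pads swing forward as they close: fully open they stand 13 mm farther back than shut.
Start: joints at [-86.018, 21.807, 74.336, -0, 83.858, -12.336], TCP at [0.155, -0.528, 0.25] pointing down, gripper open.
Joint ranges: [-178.18, 178.18], [-50.72, 133.34], [12.68, 142.11], [-81.47, 261.47], [9.98, 163.14], [-165.26, 165.26]. Speed limits (degrees/s): [136.94, 136.94, 180, 180, 180, 180].

## Interface

Orientations are given as a 3x3 rotation matrix whose columns are the frame's x, y, z axes.
In Python, from rig import env, optics gives the robot as it stands.
- The arm moves only by the shell command python3 -m jog 'ROWS' [OPENING] [FORCE]. ROWS is JSON, a list of rows, each an object with "linear": the shift along the tool's x, y, z in units of 40 mm (1.0 is 40 mm), a list of three; "roll": the turn about the tool's z in units of 5 degrees (1.0 is 5 degrees). A call has 1 to 12 rows; each row shifts and turns the commanded pose from where the row before left it, along the tool's axes as they then stand; what a row does not reach is not made up. A row lasts 1/12 s, in which the tool goes at most 41.7 mm and 7.16 degrees, less where a joint would pass 70% of its speed; a pose out of reach is approached as far as the arm can. A call is refused whole if a number of a shift passes 1 or a number of a turn 1, either way. A call with a gripper value outside its range is refused whole. OPENING is the opening, from -1 (shut) to 1 (fully open), set as the call begins (- or left out, the last holds). The fingers move at their own pace and stop on an object; FORCE is the grip in N (left out, the last holds). Time passes only in rows, so rows that do not move let the fingers close. It gives the time, the measured TCP pose, the force, the opening and the grip force at its end, in the units of the state.
- env.observe(): the state, without advancing time (a new reading comes with each control period).
- optics.get_image(name): name is "scene" or "top" or "wrist"; returns the picture (480x640x3 uint8, red, green, blue); there is no depth.
- optics.calibration(name): a dict with "fov_y" (degrees; the focal length in pixels is half the picture's height over the tangent of half this angle, whatever the lens; pixels are square), "cx", "cy" (the principal point, pixels), "T" (4x4, takes a point from camera to world coordinates). Camera axes: x right, y down, z forward; pixel columns grow to the right and rows downward; lengths in m; the calibration is good to about 2 mm. A picture is of the moment at which its call begins: read the wrist's pose just before it. calibration takes no time and is no camera call; for the wrist camera it gives the pose at the moment of the call.
- env.close_job(): hands the job in; it is judged then, once.
The state is a dict: "time_s": time; "q": joint angles; "qvel": joint speeds; "joint_efforts": joint torques, N m; "position": TCP position; "tool_rot": TCP orientation; "ft_force": force on the tool from outside, world axes, zero at the start; "wrist_torque": the same for the moment, N m; "grip_width": finger opening in m; "gripper_force": force on a finger pad.
Only numpy, scipy, OpenCV 4.12 (cv2) and the standard library are available. Lean on these libraries where they do the work, as an engineer would, in place of code of your own. Each camera call takes 0.05 s, during which the arm holds its last target. There are 200 camera calls.

## Task

Lift the clear cover off the block heater and stand it upright on the free cart top. Holding its black grip, rock the jammed tube block over to the heater's left and then to its right, working it up out of the sloped well until it is loose, and draw it out without lifting or dragging the heater. Stand the block upright in the kidney dish and put the cover back over the collar, flush on the deck, leaving everything else on the cart where it is.

Things in the scene. Friction and masses are not known exactly. Their poses are not given: they have to be found in the camera images.
- heater: White sloped console, unplugged, standing loose on four rubber feet: 158 mm deep (x), 180 wide (y), 92 high at the back and 36 at the front, 1.4 kg. Origin: centre of its underside on the cart top; x to its back, away from the robot, y to its left, z up. Its deck slopes 25 degrees, low edge to the front, facing the robot.
- well: Rectangular well in the heater's deck, part of the heater. Origin: centre of its mouth, level with the deck (64 mm above the cart top). z points out of the well at a right angle to the deck (25 degrees from vertical, leaning to the heater's front), y to the heater's left, x up the slope. The well is 46 mm (x) by 86 mm (y), 38 mm deep.
- collar_top (a point): Centre of the dark steel collar round the well's mouth, at its upper edge, 6 mm above the deck (axes as the well's). The collar measures 62 mm (x) by 100 mm (y) outside.
- spring_line (a point): Point on the well's axis 14 mm below the deck, midway between the two bowed leaf springs. They press on the block's ends at y = +36 and -36 mm with 17 N each and give way up to 6 mm. Straight up they hold the block with 20 N, more than the heater weighs. Rocked about the well's x axis through this point, the block slips and climbs when raised a few mm a swing. It is loose once 25 mm up.
- block: Aluminium tube block, 40 mm (x) by 72 (y) by 45 high, 0.24 to 0.38 kg, with four holes and a black upright grip, 18 mm (x) by 30 (y), 50 to 100 mm above its underside; it can be taken across the 30 mm with the TCP 80 mm above the underside. Origin: centre of the underside; z up, y along its length. Starts on the well's floor (z = -38 mm in the well's frame), axes as the well's, under the cover.
- grip_top (a point): Centre of the top of the block's grip, 100 mm above the block's underside. Seen in the well's frame it stands at y = 0 when the block is upright; 10 mm to either side is a clear lean.
- cover: Clear plastic open-bottomed box, 80 mm (x) by 118 (y) by 77 high, walls 3.5 mm, 0.14 kg, with a black knob on top, 18 mm (x) by 32 (y), 83 to 115 mm above the rim. Origin: centre of the open rim; z up through the knob, y along its length. Starts on the sloped deck round the collar with 5 mm of play all round, origin and axes at the well's.
- kidney_dish: Stainless kidney dish, 93 mm (x) by 202 (y) by 35 high, loose on the cart top, to the left or to the right of the heater. Origin: centre of its underside; z up, y along its length. Floor 5 mm thick; inside, above the floor, it is free from x = -33 to +26 mm for y within 45 mm, so the block stands best with its length along the dish, centred at x = -4 mm.
- swab_box: Card box, 58 by 98 by 48 mm high, bystander on the other side of the heater from the dish. Origin: centre of its underside. Between it and the heater, near the front, the cart top is free for the cover.
- spray_flask: White bottle with a tall cone cap, 60 mm across, 180 mm high, bystander at the back left of the heater. Origin: centre of its underside.
- needle_box: Card box, 52 by 78 by 40 mm high, bystander at the back right of the heater. Origin: centre of its underside.
- plaster_box: Small card box, 45 by 70 by 32 mm high, bystander to the right of the heater. Origin: centre of its underside.
- oximeter: Clip pulse oximeter, 60 by 33 by 33 mm high, bystander between the robot and the heater. Origin: centre of its underside.

How it is judged:
By the outcome, as a careful person would: the job done as asked, in the order asked, and still so for the second after the job is handed in, with the robot touching nothing.
It also fails if it takes over 72 s, if anything falls off the work surface, if the arm or the gripper's body presses on something with over 40 N, if the wrist force passes 120 N, or if a joint passes its speed limit or range.

## Working session

There is one attempt and no reset: what is moved stays moved. The work goes in short steps, Python scripts to look and compute and a shell command to move; the robot and the scene stay as the last step left them, time stands still between calls to the robot, and variables do not carry over. Pictures are saved under pics/ and viewed, at most 10 in all, crops included, and the job is handed in when it is done.

```bash
mkdir -p pics; ls
python3 - <<'E'
from rig import env, optics
import cv2,numpy as np
for n in ("scene","top"):
    im=optics.get_image(n); cv2.imwrite(f"pics/{n}0.png",im[:,:,::-1]); c=optics.calibration(n); print(n,c["fov_y"],c["cx"],c["cy"],np.round(c["T"],3).tolist(), {k:v for k,v in c.items() if k not in("fov_y","cx","cy","T")})
s=env.observe(); print(s)
E
```

```text
pics
scene 57.84104903486513 327.4225038930089 233.4174990251021 [[-0.915, -0.293, 0.277, 0.271], [-0.404, 0.644, -0.649, 0.632], [0.012, -0.706, -0.708, 0.78], [0.0, 0.0, 0.0, 1.0]] {}
top 44.265064913538104 316.45687865714035 246.19756122677717 [[0.017, -0.998, 0.054, 0.472], [-1.0, -0.017, 0.002, -0.016], [-0.001, -0.054, -0.999, 1.351], [0.0, 0.0, 0.0, 1.0]] {}
{'time_s': 0.1, 'q': array([-8.60177633e+01,  2.18385940e+01,  7.43797326e+01, -2.34023506e-06,
        8.38574018e+01, -1.23366327e+01]), 'qvel': array([-0.04376014,  0.01505885, -0.12776407, -0.05564192, -0.02284314,
       -0.09101055]), 'joint_efforts': array([ 2.92307348e-03, -4.49221945e+01, -2.31659210e+01, -1.86899852e-04,
        3.69501708e-03,  6.78084533e-06]), 'position': array([ 0.1545137 , -0.52760453,  0.24946377]), 'tool_rot': array([[ 9.59712819e-01,  2.80982735e-01, -9.18294861e-05],
       [ 2.80982608e-01, -9.59711954e-01,  1.31851490e-03],
       [ 2.82350066e-04, -1.29119814e-03, -9.99999127e-01]]), 'ft_force': array([-0.24960422,  0.03591892, -0.38330606]), 'wrist_torque': array([ 0.01933619, -0.04917271,  0.01804333]), 'gripper_force': 0.0, 'grip_width': 0.08498716960037091}
```

View pics/top0.png

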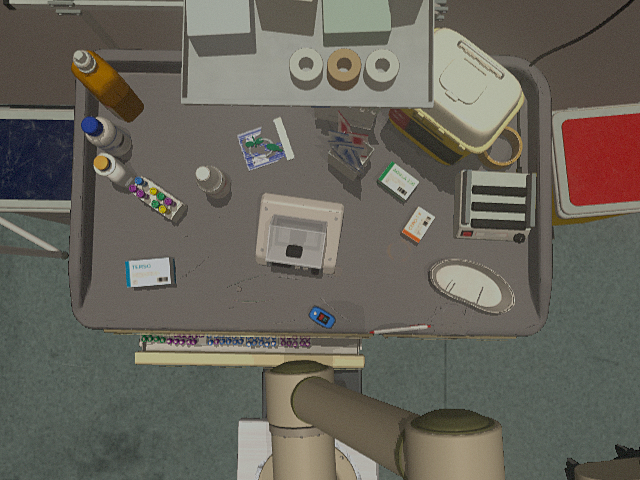

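View pics/scene0.png

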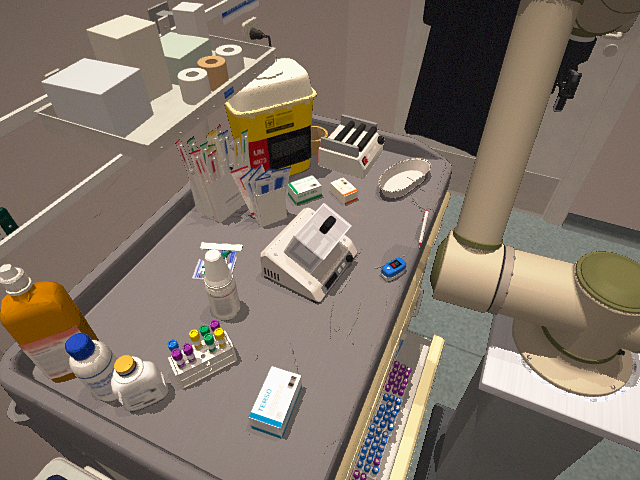

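The top view shows the heater at about (300,232), the knob at (293,251), the kidney dish at (472,285) on the right and the swab box at (150,272) on the left. The scene view shows the knob at (327,226). Next I'll enlarge and measure.

```bash
cat > h.py <<'E'
import numpy as np,cv2
from rig import env,optics
def ray(c,u,v):
    f=240/np.tan(np.radians(c["fov_y"]/2)); T=np.array(c["T"])
    d=T[:3,:3]@np.array([(u-c["cx"])/f,(v-c["cy"])/f,1.]); return T[:3,3],d/np.linalg.norm(d)
def onz(n,u,v,z):
    o,d=ray(optics.calibration(n),u,v); return o+d*(z-o[2])/d[2]
def tri(c1,p1,c2,p2):
    o1,d1=ray(c1,*p1);o2,d2=ray(c2,*p2)
    s=np.linalg.lstsq(np.stack([d1,-d2],1),o2-o1,rcond=None)[0]
    a=o1+s[0]*d1;b=o2+s[1]*d2; return (a+b)/2,np.linalg.norm(a-b)
def proj(c,P):
    f=240/np.tan(np.radians(c["fov_y"]/2)); T=np.array(c["T"]); q=T[:3,:3].T@(np.array(P)-T[:3,3]); return f*q[0]/q[2]+c["cx"],f*q[1]/q[2]+c["cy"]
E
python3 - <<'E'
from h import *
t=cv2.imread("pics/top0.png"); s=cv2.imread("pics/scene0.png")
a=cv2.resize(t[185:285,245:355],None,fx=3.6,fy=3.6,interpolation=cv2.INTER_CUBIC)
b=cv2.resize(t[245:325,420:530],None,fx=3.6,fy=3.6,interpolation=cv2.INTER_CUBIC)[:230]
c=cv2.resize(s[190:310,250:370],None,fx=3,fy=3,interpolation=cv2.INTER_CUBIC)
W=np.zeros((590,800,3),np.uint8);W[:360,:396]=a;W[360:590,:396]=b;W[:360,400:760]=c
d=cv2.resize(s[150:205,370:440],None,fx=4,fy=4,interpolation=cv2.INTER_CUBIC);W[365:585,400:680]=d
cv2.imwrite("pics/c1.png",W)
# knob masks
g=t.max(2);m=(g<45).astype(np.uint8);m[:]*=1
for im,(x0,x1,y0,y1),n in((t,(280,310,235,262),"top"),(s,(310,345,210,245),"scene")):
    r=(im[y0:y1,x0:x1].max(2)<60).astype(np.uint8);k,l,st,ce=cv2.connectedComponentsWithStats(r)
    for i in range(1,k):
        if st[i,4]>20:
            q=cv2.minAreaRect(np.argwhere(l==i)[:,::-1].astype(np.float32)); print(n,st[i],ce[i]+[x0,y0],q[1:])
E
```

```text
top [  6  10  16  13 163] [293.6196319 250.7607362] ((15.256272315979004, 11.163125038146973), 7.125016689300537)
scene [ 10   6  16  18 151] [327.25827815 224.47019868] ((8.194360733032227, 18.69338607788086), 39.80556869506836)
```

View pics/c1.png

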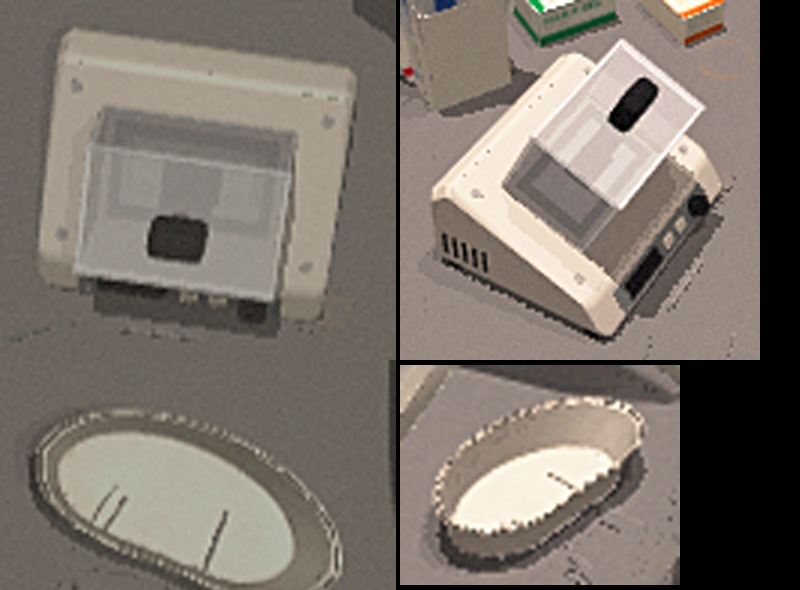

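The crops show the front deck screws at (62,233) and (306,268) and the back ones at (76,86) and (327,121), which gives a heater yaw of about −7°. The dish's concave side seems to face the robot. Next: compute the knob, the well and the dish.

Run:
```python
from h import *
ct,cs=optics.calibration("top"),optics.calibration("scene")
P,e=tri(ct,(293.6,250.8),cs,(327.3,224.5)); print("knob mid",P,e)
S=lambda x,y:(245+x/3.6,185+y/3.6)
p=[onz("top",*S(*q),z)for q,z in(((62,233),.045),((306,268),.045),((76,86),.085),((327,121),.085))]
# cross-check yaw and screws centre
for a,b in((0,1),(2,3)):
    d=p[a]-p[b]; print("yaw",np.degrees(np.arctan2(-d[0],d[1])),np.linalg.norm(d),(p[a]+p[b])/2)
yaw=np.radians(-7.1);hx=np.array([np.cos(yaw),np.sin(yaw),0]);n=-np.sin(np.radians(25))*hx+np.cos(np.radians(25))*np.array([0,0,1])
print("well",P-.099*n)
t=cv2.imread("pics/top0.png").astype(int)
x0,y0=422,250;r=t[y0:322,x0:525]
for nm,thr,z in(("floor",165,.005),("rim+",None,.035)):
    if thr: m=(r.min(2)>thr)
    else:
        m=(r.max(2)>125)
    m=cv2.morphologyEx(m.astype(np.uint8),cv2.MORPH_CLOSE,np.ones((5,5)))
    k,l,st,ce=cv2.connectedComponentsWithStats(m);i=1+np.argmax(st[1:,4])
    px=np.argwhere(l==i)[:,::-1]+[x0,y0]
    W=np.array([onz("top",*q,z)[:2] for q in px]);R=cv2.minAreaRect((W*1000).astype(np.float32)); print(nm,st[i],R)
    for th in [R[2]]: 
        b=cv2.boxPoints(R);print(b.round().tolist())
for nm,(u,v) in dict(swab_tl=(126,262),swab_br=(175,285),swab_tr=(172,257)).items(): print(nm,onz("top",u,v,.048).round(3))
print("ox",onz("top",321,317,.03).round(3),"flask",onz("top",205,175,.17).round(3),"plaster",onz("top",418,224,.03).round(3))
print(onz("top",*S(40,275),.04),onz("top",*S(68,30),.092),onz("top",*S(355,70),.092))
```

```text
knob mid [0.52703559 0.03263379 0.15253272] 0.001002193716267279
yaw -7.16912646374145 0.1516835466390412 [0.52317307 0.03109685 0.045     ]
yaw -6.976779576328179 0.1517384760575795 [0.60982175 0.0208887  0.085     ]
well [0.56855398 0.0274624  0.06280825]
floor [ 67  29  12  26 104] ((449.9339599609375, -421.9306945800781), (57.63163375854492, 19.10637092590332), 9.592262268066406)
[[420.0, -417.0], [423.0, -436.0], [480.0, -427.0], [477.0, -408.0]]
rim+ [   8    9   85   54 2710] ((466.8823547363281, -364.32305908203125), (200.4995880126953, 93.71114349365234), 69.16060638427734)
[[387.0, -441.0], [475.0, -475.0], [546.0, -287.0], [459.0, -254.0]]
swab_tl [0.5   0.406 0.048]
swab_br [0.451 0.297 0.048]
swab_tr [0.513 0.305 0.048]
ox [ 0.386 -0.027  0.03 ] flask [0.676 0.213 0.17 ] plaster [ 0.597 -0.241  0.03 ]
[0.50668956 0.11980867 0.04      ] [0.65169516 0.10108722 0.092     ] [ 0.63068471 -0.07040486  0.092     ]
```

```bash
python3 -m jog '[{"linear":[0,0,0],"roll":1},{"linear":[0,0,0],"roll":1},{"linear":[0,0,0],"roll":1},{"linear":[0,0,0],"roll":1},{"linear":[0,0,0],"roll":0.68}]' 1 60
python3 -m jog '[{"linear":[0.44,-0.89,0],"roll":0},{"linear":[0.44,-0.89,0],"roll":0},{"linear":[0.44,-0.89,0],"roll":0},{"linear":[0.44,-0.89,0],"roll":0},{"linear":[0.44,-0.89,0],"roll":0},{"linear":[0.44,-0.89,0],"roll":0},{"linear":[0.44,-0.89,0],"roll":0},{"linear":[0.44,-0.89,0],"roll":0}]'
cat >> h.py <<'E'
def rel(p=None):  # offset to world target in tool axes, units of 40mm
    s=env.observe(); R=s["tool_rot"]
    print("t",round(s["time_s"],2),"pos",s["position"].round(4),"toolx yaw",np.degrees(np.arctan2(R[1,0],R[0,0])).round(2),"F",s["ft_force"].round(1),"w",round(s["grip_width"],4),"gf",round(float(s["gripper_force"]),1),"q",s["q"].round(0))
    if p is not None: print("to go",(R.T@(np.array(p)-s["position"])/.04).round(2))
E
python3 -c "
from h import *; rel([.5245,.033,.25])
t=cv2.imread('pics/top0.png').astype(int);r=t[250:322,422:525]
m=cv2.morphologyEx((r.max(2)>125).astype(np.uint8),cv2.MORPH_CLOSE,np.ones((5,5)))
k,l,st,ce=cv2.connectedComponentsWithStats(m);px=np.argwhere(l==1+np.argmax(st[1:,4]))[:,::-1]+[422,250]
W=np.array([onz('top',*q,.035)[:2]*1000-[466.9,-364.3] for q in px]);a=np.radians(-20.8)
X=W@[np.cos(a),np.sin(a)];Y=W@[-np.sin(a),np.cos(a)]
for y in range(-90,91,20): k=abs(Y-y)<6;print(y,X[k].min().round(),X[k].max().round())
"
```

```text
time_s: 0.52
position: [0.1545, -0.5277, 0.2496]
tool_rot: [[0.992, -0.128, -0.0], [-0.128, -0.992, 0.001], [-0.0, -0.001, -1.0]]
ft_force: [0.3, 0.4, -0.3]
grip_width: 0.0853
gripper_force: 0.0
time_s: 1.18
position: [0.3299, -0.2607, 0.2499]
tool_rot: [[0.992, -0.124, -0.0], [-0.124, -0.992, 0.0], [-0.0, -0.0, -1.0]]
ft_force: [1.8, -0.6, 0.2]
grip_width: 0.0855
gripper_force: 0.0
t 1.18 pos [ 0.3299 -0.2607  0.2499] toolx yaw -7.11 F [ 1.8 -0.6  0.2] w 0.0855 gf 0.0 q [-55.   9.  93.   0.  78.  43.]
to go [ 3.92 -7.89 -0.  ]
-90 -35.0 18.0
-70 -43.0 29.0
-50 -46.0 38.0
-30 -47.0 44.0
-10 -45.0 46.0
10 -45.0 47.0
30 -47.0 45.0
50 -44.0 38.0
70 -40.0 32.0
90 -29.0 14.0
```

```bash
python3 -m jog '[{"linear":[0.435,-0.877,0],"roll":0},{"linear":[0.435,-0.877,0],"roll":0},{"linear":[0.435,-0.877,0],"roll":0},{"linear":[0.435,-0.877,0],"roll":0},{"linear":[0.435,-0.877,0],"roll":0},{"linear":[0.435,-0.877,0],"roll":0},{"linear":[0.435,-0.877,0],"roll":0},{"linear":[0.435,-0.877,0],"roll":0},{"linear":[0.435,-0.877,0],"roll":0},{"linear":[0,0,0],"roll":0},{"linear":[0,0,0],"roll":0}]'
python3 -c "
from h import *; rel([.5245,.033,.159])
im=optics.get_image('wrist');cv2.imwrite('pics/w1.png',im[:,:,::-1])
c=optics.calibration('wrist');print(proj(c,[.5245,.033,.168]),np.array(c['T']).round(3).tolist())"
```

```text
time_s: 2.1
position: [0.524, 0.033, 0.2493]
tool_rot: [[0.993, -0.12, -0.001], [-0.12, -0.993, 0.0], [-0.001, 0.0, -1.0]]
ft_force: [0.0, -0.9, -0.6]
grip_width: 0.0855
gripper_force: 0.0
t 2.1 pos [0.524  0.033  0.2493] toolx yaw -6.89 F [ 0.  -0.9 -0.6] w 0.0855 gf 0.0 q [-9. 19. 78. -0. 82. 88.]
to go [ 0.02 -0.    2.26]
(np.float64(319.9358705279196), np.float64(264.2638913561739)) [[-0.122, -0.957, -0.263, 0.59], [-0.993, 0.117, 0.033, 0.023], [-0.001, 0.265, -0.964, 0.373], [0.0, 0.0, 0.0, 1.0]]
```

View pics/w1.png

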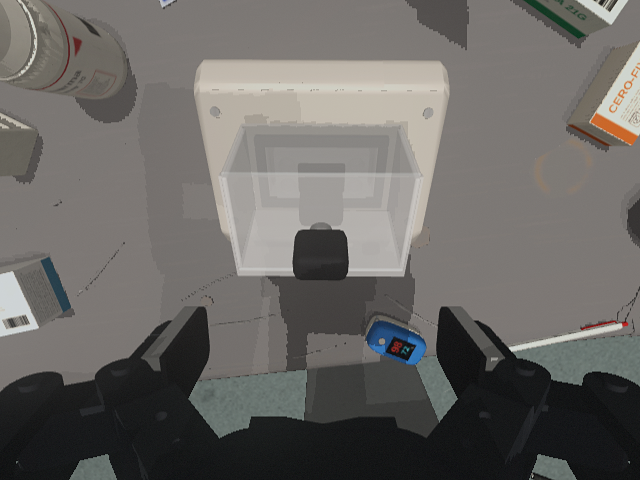

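The wrist view shows the knob centred at (321,254), midway between the fingers, and the heater's back edge level in the picture, so the yaw is right. I'll descend and grip.

```bash
python3 -m jog '[{"linear":[0,0,0.75],"roll":0},{"linear":[0,0,0.75],"roll":0},{"linear":[0,0,0.5],"roll":0},{"linear":[0,0,0.26],"roll":0},{"linear":[0,0,0],"roll":0}]'
python3 -m jog '[{"linear":[0,0,0],"roll":0},{"linear":[0,0,0],"roll":0},{"linear":[0,0,0],"roll":0},{"linear":[0,0,0],"roll":0},{"linear":[0,0,0],"roll":0},{"linear":[0,0,0],"roll":0}]' -1 40; python3 -c "
from h import *; rel()"
```

```text
time_s: 2.57
position: [0.5221, 0.0303, 0.1575]
tool_rot: [[0.992, -0.125, -0.005], [-0.125, -0.992, 0.001], [-0.005, -0.0, -1.0]]
ft_force: [0.0, 0.3, 0.1]
grip_width: 0.0855
gripper_force: 0.0
time_s: 3.07
position: [0.5238, 0.0314, 0.1603]
tool_rot: [[0.992, -0.123, 0.001], [-0.123, -0.992, -0.0], [0.001, 0.0, -1.0]]
ft_force: [-1.3, -0.3, 4.8]
grip_width: 0.0311
gripper_force: 45.7
t 3.07 pos [0.5238 0.0314 0.1603] toolx yaw -7.09 F [-1.3 -0.3  4.8] w 0.0311 gf 45.7 q [-10.  24.  87.  -0.  69.  88.]
```

```bash
python3 -m jog '[{"linear":[-0.11,0,-0.23],"roll":0},{"linear":[-0.21,0,-0.45],"roll":0},{"linear":[-0.32,0,-0.68],"roll":0},{"linear":[-0.32,0,-0.68],"roll":0},{"linear":[-0.15,0,-0.68],"roll":0},{"linear":[0,0,-0.5],"roll":0},{"linear":[0,0,0],"roll":0}]'
python3 -c "
from h import *; rel()
im=optics.get_image('scene');cv2.imwrite('pics/s2.png',im[:,:,::-1])
im=optics.get_image('top');cv2.imwrite('pics/t2.png',im[:,:,::-1])"
```

```text
time_s: 3.65
position: [0.4801, 0.037, 0.2929]
tool_rot: [[0.992, -0.123, 0.008], [-0.123, -0.992, -0.001], [0.008, 0.0, -1.0]]
ft_force: [1.0, -0.8, -1.5]
grip_width: 0.0314
gripper_force: 45.0
t 3.65 pos [0.4801 0.037  0.2929] toolx yaw -7.06 F [ 1.  -0.8 -1.5] w 0.0314 gf 45.0 q [-10.  13.  80.   0.  86.  87.]
```

View pics/s2.png

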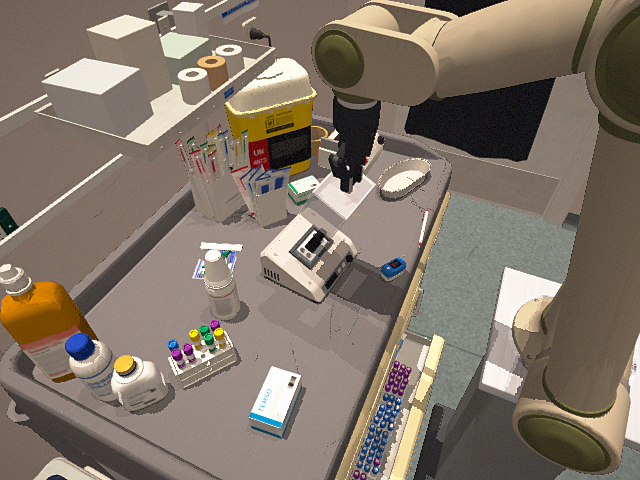

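The scene view shows the cover in the gripper, still tilted, and the block's grip exposed in the unmoved heater at (315,245). I'll carry the cover to the free spot on the left front.

```bash
python3 -m jog '[{"linear":[-0.44,-0.72,0],"roll":0},{"linear":[-0.44,-0.72,0],"roll":0},{"linear":[-0.44,-0.72,0],"roll":0},{"linear":[-0.44,-0.72,0.3],"roll":0},{"linear":[-0.44,-0.72,0.5],"roll":0},{"linear":[-0.44,-0.72,0.5],"roll":0},{"linear":[0,0,0.8],"roll":0},{"linear":[0,0,0.6],"roll":0},{"linear":[0,0,0.5],"roll":0},{"linear":[0,0,0],"roll":0},{"linear":[0,0,0],"roll":0}]'
python3 -c "
from h import *; rel([.397,.221,.113])
im=optics.get_image('scene');cv2.imwrite('pics/s3.png',im[130:430,150:550,::-1])"
```

```text
time_s: 4.67
position: [0.3955, 0.2212, 0.1594]
tool_rot: [[0.992, -0.123, -0.004], [-0.123, -0.992, -0.001], [-0.004, 0.001, -1.0]]
ft_force: [-1.2, -0.1, -0.8]
grip_width: 0.0314
gripper_force: 44.8
t 4.67 pos [0.3955 0.2212 0.1594] toolx yaw -7.08 F [-1.2 -0.1 -0.8] w 0.0314 gf 44.8 q [ 14.  18.  97.   0.  65. 111.]
to go [ 0.04 -0.    1.16]
```

View pics/s3.png

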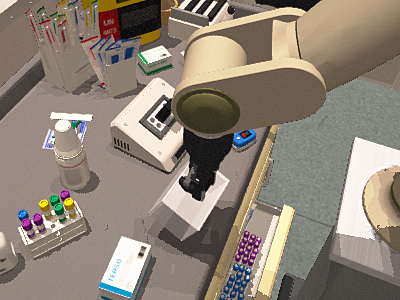

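The cover hangs tilted over free cart top at about (195,205) in this crop, clear of the swab box. I'll lower it to contact.

```bash
python3 -m jog '[{"linear":[0,0,0.6],"roll":0},{"linear":[0,0,0.4],"roll":0},{"linear":[0,0,0.1],"roll":0},{"linear":[0,0,0.05],"roll":0},{"linear":[0,0,0.05],"roll":0},{"linear":[0,0,0],"roll":0}]' - 25
python3 -m jog '[{"linear":[0.1,0,-0.02],"roll":0},{"linear":[0.1,0,-0.01],"roll":0},{"linear":[0.1,0,0],"roll":0},{"linear":[0.1,0,0],"roll":0},{"linear":[0.1,0,0],"roll":0},{"linear":[0.1,0,0.0],"roll":0},{"linear":[0.1,0,0.02],"roll":0},{"linear":[0.1,0,0.02],"roll":0},{"linear":[0,0,0],"roll":0}]' - 20
python3 -c "
from h import *; rel()"
```

```text
time_s: 5.22
position: [0.3968, 0.2215, 0.1135]
tool_rot: [[0.992, -0.123, 0.002], [-0.123, -0.992, 0.001], [0.002, -0.001, -1.0]]
ft_force: [1.1, 0.2, -0.4]
grip_width: 0.0313
gripper_force: 45.0
time_s: 5.97
position: [0.4289, 0.2175, 0.1131]
tool_rot: [[0.992, -0.123, 0.001], [-0.123, -0.992, 0.0], [0.001, -0.001, -1.0]]
ft_force: [-2.8, -0.3, 12.9]
grip_width: 0.0313
gripper_force: 47.4
t 5.97 pos [0.4289 0.2175 0.1131] toolx yaw -7.09 F [-2.8 -0.3 12.9] w 0.0313 gf 47.4 q [ 13.  24.  97.   0.  59. 110.]
```

```bash
python3 -m jog '[{"linear":[0,0,0],"roll":0},{"linear":[0,0,0],"roll":0},{"linear":[0,0,0],"roll":0},{"linear":[0,0,0],"roll":0},{"linear":[0,0,0],"roll":0},{"linear":[0,0,0],"roll":0}]' -0.1 20
python3 -c "
from h import *; rel()
im=optics.get_image('wrist')[:,:,::-1];im2=optics.get_image('scene')[200:440,200:420,::-1];
o=np.hstack([cv2.resize(im,(440,330)),cv2.resize(im2,(302,330))]);cv2.imwrite('pics/s4.png',o)"
```

```text
time_s: 6.47
position: [0.4279, 0.2175, 0.1119]
tool_rot: [[0.992, -0.123, -0.0], [-0.123, -0.992, -0.0], [-0.0, 0.0, -1.0]]
ft_force: [-0.6, 0.4, 0.4]
grip_width: 0.0386
gripper_force: 0.0
t 6.47 pos [0.4279 0.2175 0.1119] toolx yaw -7.08 F [-0.6  0.4  0.4] w 0.0386 gf 0.0 q [ 13.  24.  97.   0.  59. 110.]
```

View pics/s4.png

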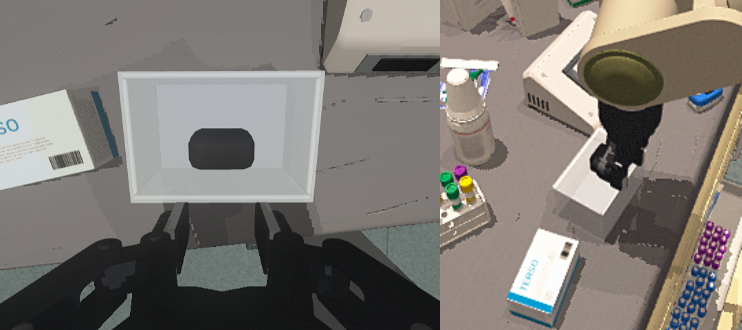

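The wrist view shows the cover standing flat and upright, knob at (221,148) in the resized picture, beside the heater's front-left corner. I'll release it, go up, and move over the block's grip.

```bash
python3 -c "
from h import *
print('knob',onz('wrist',321,215,.115), 'rim corner fr', onz('wrist',324*1.4545,70*1.4545,.0))"
python3 -m jog '[{"linear":[-0.2,0,0],"roll":0},{"linear":[-0.2,0,-0.2],"roll":0},{"linear":[0,0,-0.9],"roll":0},{"linear":[0,0,-0.9],"roll":0},{"linear":[0,0,-0.5],"roll":0},{"linear":[0.5,0.54,0],"roll":0},{"linear":[0.5,0.54,0],"roll":0},{"linear":[0.5,0.54,0],"roll":0},{"linear":[0.5,0.54,0],"roll":0},{"linear":[0.5,0.54,0],"roll":0},{"linear":[0.5,0.54,0],"roll":0},{"linear":[0.5,0.54,0],"roll":0}]' 0.2
python3 -m jog '[{"linear":[0.5,0.5,0],"roll":0},{"linear":[0,0,0],"roll":0},{"linear":[0,0,0],"roll":0}]'
python3 -c "
from h import *; rel([.551,.0297,.102])
c=optics.calibration('wrist');im=optics.get_image('wrist')[:,:,::-1];cv2.imwrite('pics/w5.png',im)
n=np.array([-.4226*.992,.4226*.124,.9063]);w=np.array([.5685,.0275,.064])
print('griptop pred',proj(c,w+.062*n),'well',proj(c,w+.006*n))"
```

```text
knob [0.47213918 0.21225719 0.115     ] rim corner fr [0.50644834 0.12092821 0.        ]
time_s: 7.57
position: [0.5321, 0.0513, 0.2127]
tool_rot: [[0.992, -0.123, -0.0], [-0.123, -0.992, 0.0], [-0.0, -0.0, -1.0]]
ft_force: [0.9, -0.2, -0.9]
grip_width: 0.0512
gripper_force: 0.0
time_s: 7.82
position: [0.5494, 0.0294, 0.2121]
tool_rot: [[0.992, -0.125, -0.001], [-0.125, -0.992, 0.0], [-0.001, -0.0, -1.0]]
ft_force: [0.1, 0.3, -0.7]
grip_width: 0.0513
gripper_force: 0.0
t 7.82 pos [0.5494 0.0294 0.2121] toolx yaw -7.17 F [ 0.1  0.3 -0.7] w 0.0513 gf 0.0 q [-9. 24. 78.  0. 78. 88.]
to go [ 0.04 -0.01  2.75]
griptop pred (np.float64(321.5054179030322), np.float64(271.54538074003204)) well (np.float64(321.74742735180587), np.float64(216.5317854833072))
```

View pics/w5.png

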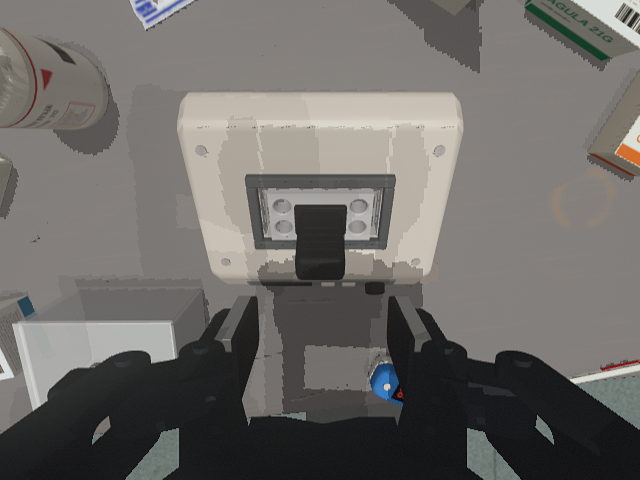

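The wrist view shows the collar centred at (320,212) and the grip top at about (320,265), so the well lies 2–3 mm further back than I predicted and is centred sideways. I'll descend and take the grip with low force.

```bash
python3 -m jog '[{"linear":[0.02,0,0.8],"roll":0},{"linear":[0,0,0.8],"roll":0},{"linear":[0,0,0.6],"roll":0},{"linear":[0,0,0.38],"roll":0},{"linear":[0,0,0],"roll":0},{"linear":[0,0,0],"roll":0}]'
python3 -m jog '[{"linear":[0,0,0],"roll":0},{"linear":[0,0,0],"roll":0},{"linear":[0,0,0],"roll":0},{"linear":[0,0,0],"roll":0},{"linear":[0,0,0],"roll":0},{"linear":[0,0,0],"roll":0}]' -1 20; python3 -c "
from h import *; rel()
cv2.imwrite('pics/t_ref.png',optics.get_image('top')[:,:,::-1]);cv2.imwrite('pics/s_ref.png',optics.get_image('scene')[:,:,::-1]);cv2.imwrite('pics/w_ref.png',optics.get_image('wrist')[:,:,::-1])"
```

```text
time_s: 8.37
position: [0.5498, 0.0308, 0.1092]
tool_rot: [[0.993, -0.122, -0.001], [-0.122, -0.993, 0.0], [-0.001, -0.0, -1.0]]
ft_force: [0.9, -1.2, -0.0]
grip_width: 0.0515
gripper_force: 0.0
time_s: 8.87
position: [0.5509, 0.0301, 0.1105]
tool_rot: [[0.992, -0.123, 0.003], [-0.123, -0.992, 0.0], [0.003, -0.001, -1.0]]
ft_force: [-0.9, 2.6, 6.8]
grip_width: 0.0299
gripper_force: 25.8
t 8.87 pos [0.5509 0.0301 0.1105] toolx yaw -7.07 F [-0.9  2.6  6.8] w 0.0299 gf 25.8 q [-9. 30. 86.  0. 64. 88.]
```

```bash
python3 -m jog '[{"linear":[-0.01,-0.07,-0.03],"roll":0},{"linear":[-0.01,-0.07,-0.03],"roll":0},{"linear":[-0.01,-0.07,-0.02],"roll":0},{"linear":[-0.01,-0.07,-0.02],"roll":0},{"linear":[0,0,0],"roll":0}]'
cat > chk.py <<'E'
from h import *
import sys
rel([.5509,.0301,.1105])
T=optics.get_image('top')[:,:,::-1]; cv2.imwrite('pics/t_%s.png'%sys.argv[1],T)
S=optics.get_image('scene')[:,:,::-1]; cv2.imwrite('pics/s_%s.png'%sys.argv[1],S)
# heater shift: template matching of left-side heater patch in the scene view (vent and deck corner), wrist: screws
R=cv2.imread('pics/s_ref.png')
for (x0,y0,x1,y1) in((258,250,284,285),(262,262,310,300)):
    r=cv2.matchTemplate(S[y0-8:y1+8,x0-8:x1+8].copy(),R[y0:y1,x0:x1],cv2.TM_CCOEFF_NORMED);_,v,_,p=cv2.minMaxLoc(r);
    x,y=p; f=lambda a,b,c:(a-c)/(2*(a-2*b+c)) if a-2*b+c else 0
    sx=f(r[y,x-1],r[y,x],r[y,x+1]) if 0<x<16 else 0;sy=f(r[y-1,x],r[y,x],r[y+1,x]) if 0<y<16 else 0
    print('heater px shift',round(x-8+float(sx),2),round(y-8+float(sy),2),round(v,3))
E
python3 chk.py L1
```

```text
time_s: 9.43
position: [0.5493, 0.0417, 0.1119]
tool_rot: [[0.992, -0.123, -0.003], [-0.123, -0.992, 0.001], [-0.003, -0.0, -1.0]]
ft_force: [-0.5, -0.6, -14.9]
grip_width: 0.0297
gripper_force: 23.2
t 9.43 pos [0.5493 0.0417 0.1119] toolx yaw -7.07 F [ -0.5  -0.6 -14.9] w 0.0297 gf 23.2 q [-8. 30. 86.  0. 64. 89.]
to go [0.08 0.28 0.03]
heater px shift -1.09 3.78 0.954
heater px shift -1.02 3.8 0.95
```

The heater came along about 8 mm because pulling up unloaded its feet and the deep grip was too stiff to rock. I'll undo that move exactly, with the pull released first.

```bash
python3 -m jog '[{"linear":[0.02,0,0.07],"roll":0},{"linear":[0.01,0.07,0.02],"roll":0},{"linear":[0,0.07,0],"roll":0},{"linear":[0,0.07,0],"roll":0},{"linear":[0,0.07,0],"roll":0},{"linear":[0,0,0],"roll":0}]'
python3 chk.py B1
```

```text
time_s: 10.03
position: [0.5492, 0.0346, 0.1121]
tool_rot: [[0.992, -0.122, 0.001], [-0.122, -0.992, 0.009], [0.0, -0.009, -1.0]]
ft_force: [-12.0, 26.4, 19.1]
grip_width: 0.0297
gripper_force: 29.2
t 10.03 pos [0.5492 0.0346 0.1121] toolx yaw -7.02 F [-12.   26.4  19.1] w 0.0297 gf 29.2 q [-9. 30. 86.  1. 64. 88.]
to go [0.06 0.11 0.04]
heater px shift -1.11 3.29 0.966
heater px shift -1.29 3.34 0.946
```

```bash
cat > trk.py <<'E'
from h import *
import sys
def track(name,quiet=False):
    s=env.observe(); c=optics.calibration('wrist'); W=optics.get_image('wrist')[:,:,::-1].copy(); cv2.imwrite('pics/w_%s.png'%name,W)
    Tt=np.eye(4);Tt[:3,:3]=s['tool_rot'];Tt[:3,3]=s['position']
    X=np.linalg.inv(Tt)@np.array(c['T'])
    R0=np.array([[.992,-.123,.003],[-.123,-.992,0],[.003,-.001,-1]]);T0=np.eye(4);T0[:3,:3]=R0;T0[:3,3]=[.5509,.0301,.1105]
    c0=dict(c);c0['T']=T0@X; ref=cv2.imread('pics/w_ref.png'); out=[]
    for P in([.617,.0966,.087],[.5985,-.0535,.087]):  # back screws, nominal
        P=np.array(P);u0,v0=np.array(proj(c0,P)).astype(int); k=30
        pa=ref[v0-k:v0+k,max(u0-k,0):u0+k]; x0=max(u0-k,0)
        r=cv2.matchTemplate(W,pa,cv2.TM_CCOEFF_NORMED);_,v,_,p=cv2.minMaxLoc(r)
        o,d=ray(c0,x0,v0-k);a=o+d*(.087-o[2])/d[2]
        o,d=ray(c,*p);b=o+d*(.087-o[2])/d[2]; out.append(b-a)
        if not quiet: print('  scr',(u0,v0),p,round(v,2),((b-a)*1000).round(1))
    sh=np.mean(out,0); hx=np.array([.992,-.124,0]);hy=np.array([.124,.992,0])
    e=s['position']-np.array([.5509,.0301,.1105])-sh
    print('heater shift mm x,y',(sh@hx*1000).round(1),(sh@hy*1000).round(1),'rot',((out[0]-out[1])@hx/-.15*57.3).round(2),'| TCP in heater rel ref: x',(e@hx*1000).round(1),'y(lean)',(e@hy*1000).round(1),'z',(e[2]*1000).round(1))
track(sys.argv[1]); rel()
E
python3 trk.py a
```

```text
scr (np.int64(126), np.int64(168)) (88, 141) 0.94 [-2.3  9.4  0. ]
  scr (np.int64(526), np.int64(168)) (483, 143) 0.94 [-2.9  9.2  0. ]
heater shift mm x,y -3.7 8.9 rot -0.23 | TCP in heater rel ref: x 1.5 y(lean) -4.6 z 1.6
t 10.18 pos [0.5492 0.0347 0.1121] toolx yaw -7.02 F [-11.9  25.3  16.8] w 0.0296 gf 29.0 q [-9. 30. 86.  1. 64. 88.]
```

```bash
python3 -m jog '[{"linear":[0,-0.15,-0.03],"roll":0},{"linear":[-0.02,0,-0.04],"roll":0},{"linear":[-0.02,0,-0.04],"roll":0},{"linear":[0,0,0],"roll":0}]'
python3 trk.py b
python3 -m jog '[{"linear":[0.02,0.05,0],"roll":0},{"linear":[0.02,0.05,0],"roll":0},{"linear":[0.02,0.05,0],"roll":0},{"linear":[0,0,0],"roll":0}]'
python3 trk.py c
```

```text
time_s: 10.52
position: [0.5491, 0.0361, 0.1135]
tool_rot: [[0.992, -0.123, -0.0], [-0.123, -0.992, 0.001], [-0.0, -0.001, -1.0]]
ft_force: [0.6, 1.7, -15.0]
grip_width: 0.0298
gripper_force: 24.2
  scr (np.int64(126), np.int64(168)) (99, 143) 0.98 [-3.5  7.   0. ]
  scr (np.int64(526), np.int64(168)) (491, 145) 0.98 [-4.3  6.7  0. ]
heater shift mm x,y -4.7 6.3 rot -0.28 | TCP in heater rel ref: x 2.2 y(lean) -0.5 z 3.0
t 10.57 pos [0.549  0.036  0.1133] toolx yaw -7.08 F [ -0.5   3.3 -12.4] w 0.0296 gf 24.0 q [-9. 30. 86.  0. 64. 88.]
time_s: 10.9
position: [0.5506, 0.0299, 0.1136]
tool_rot: [[0.992, -0.124, -0.001], [-0.124, -0.992, 0.002], [-0.001, -0.001, -1.0]]
ft_force: [-1.2, 7.3, -8.3]
grip_width: 0.0293
gripper_force: 24.4
  scr (np.int64(126), np.int64(168)) (95, 147) 0.96 [-3.3  2.7  0. ]
  scr (np.int64(526), np.int64(168)) (485, 148) 0.97 [-3.7  2.8 -0. ]
heater shift mm x,y -3.8 2.3 rot -0.17 | TCP in heater rel ref: x 3.5 y(lean) -2.5 z 3.1
t 10.95 pos [0.5506 0.03   0.1136] toolx yaw -7.1 F [-2.   6.9 -8.4] w 0.0298 gf 24.4 q [-9. 30. 86.  0. 65. 88.]
```

```bash
python3 -m jog '[{"linear":[0,0,0],"roll":0},{"linear":[0,0,0],"roll":0},{"linear":[0,0,0],"roll":0},{"linear":[-0.11,-0.05,-0.35],"roll":0},{"linear":[0,0,0],"roll":0},{"linear":[0,0,0],"roll":0}]' -0.1
python3 trk.py d
python3 -m jog '[{"linear":[0,0,0],"roll":0},{"linear":[0,0,0],"roll":0},{"linear":[0,0,0],"roll":0},{"linear":[0,0,0],"roll":0},{"linear":[0,0,0],"roll":0}]' -1 20
python3 trk.py e
```

```text
time_s: 11.45
position: [0.5475, 0.0318, 0.1286]
tool_rot: [[0.992, -0.123, 0.003], [-0.123, -0.992, -0.001], [0.003, 0.0, -1.0]]
ft_force: [1.2, -0.0, -0.5]
grip_width: 0.0384
gripper_force: 0.0
  scr (np.int64(126), np.int64(168)) (116, 138) 0.9 [-2.8  3.6  0. ]
  scr (np.int64(526), np.int64(168)) (472, 139) 0.94 [-3.3  3.7  0. ]
heater shift mm x,y -3.5 3.2 rot -0.17 | TCP in heater rel ref: x -0.1 y(lean) -1.9 z 18.1
t 11.5 pos [0.5472 0.0319 0.128 ] toolx yaw -7.09 F [-0.2 -0.4  0. ] w 0.0384 gf 0.0 q [-9. 28. 85. -0. 66. 88.]
time_s: 11.92
position: [0.5469, 0.0322, 0.1275]
tool_rot: [[0.992, -0.123, 0.0], [-0.123, -0.992, 0.0], [0.0, -0.0, -1.0]]
ft_force: [1.2, 1.4, 1.3]
grip_width: 0.0291
gripper_force: 24.1
  scr (np.int64(126), np.int64(168)) (114, 135) 0.9 [-2.4  3.9  0. ]
  scr (np.int64(526), np.int64(168)) (474, 137) 0.95 [-3.3  3.8  0. ]
heater shift mm x,y -3.3 3.4 rot -0.32 | TCP in heater rel ref: x -1.0 y(lean) -1.8 z 17.0
t 11.97 pos [0.5468 0.0322 0.1275] toolx yaw -7.08 F [0.8 0.7 1.1] w 0.0291 gf 24.1 q [-9. 28. 85.  0. 66. 88.]
```

```bash
python3 -m jog '[{"linear":[0,-0.08,0.02],"roll":0},{"linear":[0,-0.08,0],"roll":0},{"linear":[0,-0.08,0],"roll":0},{"linear":[0,-0.08,0],"roll":0},{"linear":[0,-0.04,0],"roll":0},{"linear":[0,0,0],"roll":0}]'
python3 trk.py f
```

```text
time_s: 12.47
position: [0.5478, 0.0424, 0.1287]
tool_rot: [[0.992, -0.123, -0.001], [-0.123, -0.992, -0.01], [-0.0, 0.01, -1.0]]
ft_force: [-13.7, -23.1, 19.4]
grip_width: 0.0296
gripper_force: 30.6
  scr (np.int64(126), np.int64(168)) (137, 134) 0.78 [-2.3  4.3  0. ]
  scr (np.int64(526), np.int64(168)) (493, 135) 0.92 [-2.6  5.   0. ]
heater shift mm x,y -3.0 4.3 rot -0.15 | TCP in heater rel ref: x -1.6 y(lean) 7.5 z 18.2
t 12.52 pos [0.5478 0.0423 0.1286] toolx yaw -7.09 F [-11.8 -22.8  19.8] w 0.0294 gf 30.5 q [-8. 29. 85. -1. 66. 90.]
```

```bash
python3 -m jog '[{"linear":[-0.01,0.08,-0.03],"roll":0},{"linear":[-0.01,0.08,-0.02],"roll":0},{"linear":[-0.01,0.08,-0.02],"roll":0},{"linear":[-0.01,0.08,-0.02],"roll":0},{"linear":[-0.01,0.08,-0.02],"roll":0},{"linear":[0,0.08,-0.01],"roll":0},{"linear":[0,0.08,0],"roll":0},{"linear":[0,0.06,0],"roll":0},{"linear":[0,0,0],"roll":0}]'
python3 trk.py g
```

```text
time_s: 13.27
position: [0.5425, 0.0247, 0.1313]
tool_rot: [[0.992, -0.123, -0.002], [-0.123, -0.992, 0.006], [-0.003, -0.005, -1.0]]
ft_force: [-2.0, 11.4, 1.8]
grip_width: 0.0296
gripper_force: 23.8
  scr (np.int64(126), np.int64(168)) (112, 136) 0.87 [-6.8 -0.3  0. ]
  scr (np.int64(525), np.int64(168)) (462, 132) 0.9 [-5.2 -0.1  0. ]
heater shift mm x,y -5.9 -1.0 rot 0.62 | TCP in heater rel ref: x -1.7 y(lean) -5.5 z 20.8
t 13.32 pos [0.5426 0.0247 0.1314] toolx yaw -7.05 F [-0.3 11.3  1.9] w 0.0294 gf 23.8 q [-10.  28.  86.   0.  67.  87.]
```

```bash
python3 -m jog '[{"linear":[0,-0.08,0.02],"roll":0},{"linear":[0,-0.08,0],"roll":0},{"linear":[0,-0.08,-0.01],"roll":0},{"linear":[0,-0.08,-0.02],"roll":0},{"linear":[-0.01,-0.08,-0.02],"roll":0},{"linear":[-0.01,-0.08,-0.02],"roll":0},{"linear":[-0.01,-0.04,-0.02],"roll":0},{"linear":[0,0,0],"roll":0}]'
python3 trk.py h
```

```text
time_s: 13.98
position: [0.544, 0.0403, 0.135]
tool_rot: [[0.992, -0.123, -0.002], [-0.123, -0.992, -0.006], [-0.002, 0.007, -1.0]]
ft_force: [-6.5, -16.3, 8.6]
grip_width: 0.0293
gripper_force: 32.3
  scr (np.int64(126), np.int64(168)) (146, 134) 0.77 [-6.1  1.5  0. ]
  scr (np.int64(526), np.int64(168)) (489, 131) 0.92 [-4.8  2.2  0. ]
heater shift mm x,y -5.6 1.1 rot 0.48 | TCP in heater rel ref: x -2.5 y(lean) 8.2 z 24.5
t 14.03 pos [0.544  0.0403 0.135 ] toolx yaw -7.08 F [ -6.9 -16.    8.1] w 0.0294 gf 32.2 q [-8. 28. 85. -0. 67. 89.]
```

```bash
python3 -m jog '[{"linear":[0.02,0.08,0.02],"roll":0},{"linear":[0,0.08,0],"roll":0},{"linear":[0,0.08,0],"roll":0},{"linear":[0,0.08,-0.01],"roll":0},{"linear":[-0.01,0.08,-0.02],"roll":0},{"linear":[-0.01,0.08,-0.03],"roll":0},{"linear":[-0.01,0.08,-0.03],"roll":0},{"linear":[-0.01,0.04,-0.02],"roll":0},{"linear":[0,0,0],"roll":0}]'
python3 trk.py i
```

```text
time_s: 14.78
position: [0.5405, 0.022, 0.1383]
tool_rot: [[0.992, -0.123, -0.001], [-0.123, -0.992, 0.006], [-0.002, -0.006, -1.0]]
ft_force: [-1.5, 13.2, 6.0]
grip_width: 0.0292
gripper_force: 25.2
  scr (np.int64(126), np.int64(168)) (114, 132) 0.86 [-6.7 -0.5  0. ]
  scr (np.int64(526), np.int64(168)) (450, 128) 0.88 [-4.9  0.3  0. ]
heater shift mm x,y -5.7 -0.8 rot 0.65 | TCP in heater rel ref: x -3.6 y(lean) -8.5 z 27.8
t 14.83 pos [0.5405 0.0221 0.1383] toolx yaw -7.03 F [-1.5 13.4  6.6] w 0.029 gf 25.1 q [-10.  27.  86.   0.  67.  87.]
```

```bash
python3 -m jog '[{"linear":[0,-0.08,0.02],"roll":0},{"linear":[0,-0.08,0],"roll":0},{"linear":[0,-0.08,-0.01],"roll":0},{"linear":[-0.01,-0.08,-0.02],"roll":0},{"linear":[-0.01,-0.08,-0.02],"roll":0},{"linear":[-0.01,-0.08,-0.03],"roll":0},{"linear":[-0.01,-0.04,-0.03],"roll":0},{"linear":[0,0,0],"roll":0}]'
python3 trk.py j
python3 -m jog '[{"linear":[0.02,0.08,0.02],"roll":0},{"linear":[0,0.08,0],"roll":0},{"linear":[0,0.08,-0.01],"roll":0},{"linear":[-0.01,0.08,-0.02],"roll":0},{"linear":[-0.01,0.08,-0.02],"roll":0},{"linear":[-0.01,0.08,-0.03],"roll":0},{"linear":[-0.01,0.05,-0.03],"roll":0},{"linear":[0,0,0],"roll":0}]'
python3 trk.py k
```

```text
time_s: 15.5
position: [0.5415, 0.0384, 0.1418]
tool_rot: [[0.992, -0.123, -0.002], [-0.123, -0.992, -0.004], [-0.001, 0.005, -1.0]]
ft_force: [-3.7, -10.6, 2.9]
grip_width: 0.0292
gripper_force: 23.3
  scr (np.int64(126), np.int64(168)) (58, 28) 0.76 [37.8 28.7  0. ]
  scr (np.int64(526), np.int64(168)) (478, 125) 0.92 [-4.3  2.3  0. ]
heater shift mm x,y 14.7 17.5 rot -14.7 | TCP in heater rel ref: x -25.1 y(lean) -10.5 z 31.3
t 15.55 pos [0.5414 0.0383 0.1418] toolx yaw -7.07 F [ -4.9 -12.1   4. ] w 0.0295 gf 23.3 q [-8. 27. 85. -0. 68. 89.]
time_s: 16.22
position: [0.5382, 0.0214, 0.1455]
tool_rot: [[0.992, -0.123, -0.001], [-0.123, -0.992, 0.005], [-0.001, -0.005, -1.0]]
ft_force: [-2.6, 9.9, 4.9]
grip_width: 0.0291
gripper_force: 22.8
  scr (np.int64(126), np.int64(168)) (119, 127) 0.85 [-6.5 -0.2  0. ]
  scr (np.int64(526), np.int64(168)) (442, 123) 0.87 [-4.6  0.9  0. ]
heater shift mm x,y -5.6 -0.4 rot 0.67 | TCP in heater rel ref: x -6.0 y(lean) -9.8 z 35.0
t 16.27 pos [0.5382 0.0215 0.1455] toolx yaw -7.04 F [-1.1 10.5  4.9] w 0.0296 gf 22.8 q [-10.  26.  86.   0.  68.  86.]
```

```bash
python3 -m jog '[{"linear":[0,-0.08,0.02],"roll":0},{"linear":[0,-0.08,0],"roll":0},{"linear":[0,-0.08,-0.02],"roll":0},{"linear":[-0.01,-0.08,-0.02],"roll":0},{"linear":[-0.01,-0.08,-0.03],"roll":0},{"linear":[-0.01,-0.08,-0.03],"roll":0},{"linear":[-0.01,-0.05,-0.03],"roll":0},{"linear":[0,0,0],"roll":0}]'
python3 trk.py l
python3 -m jog '[{"linear":[0.01,0.08,0.02],"roll":0},{"linear":[0,0.08,0],"roll":0},{"linear":[0,0.08,-0.02],"roll":0},{"linear":[-0.01,0.08,-0.03],"roll":0},{"linear":[-0.01,0.08,-0.03],"roll":0},{"linear":[-0.01,0.08,-0.03],"roll":0},{"linear":[-0.01,0.05,-0.03],"roll":0},{"linear":[0,0,0],"roll":0}]'
python3 trk.py m
```

```text
time_s: 16.93
position: [0.5392, 0.0389, 0.1496]
tool_rot: [[0.992, -0.123, -0.002], [-0.123, -0.992, -0.004], [-0.001, 0.004, -1.0]]
ft_force: [-4.1, -9.3, 3.5]
grip_width: 0.0293
gripper_force: 20.7
  scr (np.int64(126), np.int64(168)) (67, 30) 0.76 [37.  30.2  0. ]
  scr (np.int64(526), np.int64(168)) (471, 120) 0.91 [-4.   3.1  0. ]
heater shift mm x,y 14.3 18.6 rot -14.23 | TCP in heater rel ref: x -27.0 y(lean) -11.2 z 39.1
t 16.98 pos [0.5392 0.0388 0.1497] toolx yaw -7.08 F [ -3.2 -10.6   3.4] w 0.0293 gf 20.7 q [-8. 26. 85. -0. 69. 89.]
time_s: 17.65
position: [0.5355, 0.0214, 0.1543]
tool_rot: [[0.992, -0.123, -0.001], [-0.123, -0.992, 0.005], [-0.001, -0.004, -1.0]]
ft_force: [0.0, 10.9, 3.1]
grip_width: 0.0294
gripper_force: 20.7
  scr (np.int64(126), np.int64(168)) (126, 121) 0.85 [-6.  0.  0.]
  scr (np.int64(526), np.int64(168)) (434, 118) 0.86 [-4.5  1.9  0. ]
heater shift mm x,y -5.3 0.3 rot 0.51 | TCP in heater rel ref: x -8.8 y(lean) -10.9 z 43.8
t 17.7 pos [0.5355 0.0215 0.1543] toolx yaw -7.05 F [-0.7 10.3  1.8] w 0.0292 gf 20.7 q [-10.  26.  85.   0.  69.  86.]
```

```bash
python3 -m jog '[{"linear":[0,-0.08,0.02],"roll":0},{"linear":[0,-0.08,0],"roll":0},{"linear":[0,-0.08,-0.02],"roll":0},{"linear":[-0.01,-0.08,-0.03],"roll":0},{"linear":[-0.01,-0.08,-0.03],"roll":0},{"linear":[-0.01,-0.08,-0.03],"roll":0},{"linear":[-0.01,-0.05,-0.03],"roll":0},{"linear":[0,0,0],"roll":0}]'
python3 -m jog '[{"linear":[0.01,0.07,0.02],"roll":0},{"linear":[0,0.07,0],"roll":0},{"linear":[0,0.06,-0.02],"roll":0},{"linear":[0,0.06,-0.02],"roll":0},{"linear":[0,0,0],"roll":0}]'
python3 trk.py o
python3 -c "
from h import *
a=cv2.imread('pics/w_o.png')[60:420,100:540];b=optics.get_image('scene')[180:300,250:370,::-1]
cv2.imwrite('pics/v9.png',np.hstack([a,cv2.resize(b,(360,360),interpolation=cv2.INTER_CUBIC)]))"
```

```text
time_s: 18.37
position: [0.5367, 0.0403, 0.1592]
tool_rot: [[0.992, -0.123, -0.001], [-0.123, -0.992, -0.001], [-0.001, 0.001, -1.0]]
ft_force: [-2.3, -4.2, 3.6]
grip_width: 0.029
gripper_force: 25.6
time_s: 18.78
position: [0.5354, 0.0326, 0.1607]
tool_rot: [[0.992, -0.123, -0.001], [-0.123, -0.992, 0.006], [-0.001, -0.006, -1.0]]
ft_force: [-4.9, 10.8, 9.7]
grip_width: 0.0291
gripper_force: 23.1
  scr (np.int64(126), np.int64(168)) (152, 118) 0.79 [-5.6  1.4 -0. ]
  scr (np.int64(526), np.int64(168)) (451, 114) 0.89 [-3.5  3.1  0. ]
heater shift mm x,y -4.8 1.7 rot 0.7 | TCP in heater rel ref: x -10.8 y(lean) -1.1 z 50.2
t 18.83 pos [0.5354 0.0327 0.1606] toolx yaw -7.05 F [-4.  11.7  9.5] w 0.0289 gf 23.2 q [-9. 25. 85.  0. 70. 88.]
```

View pics/v9.png

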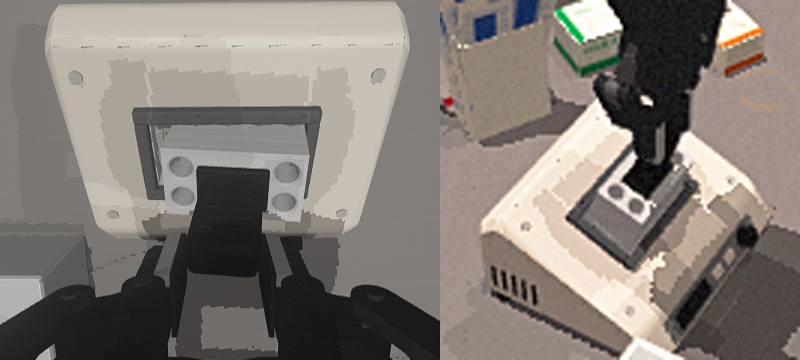

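The view shows the block well up out of the collar, its top at (235,180) and the grip between the pads at (232,220), with the heater still seated. I'll draw it out along the well's axis.

```bash
python3 -m jog '[{"linear":[-0.04,-0.04,-0.1],"roll":0},{"linear":[-0.04,-0.04,-0.1],"roll":0},{"linear":[0,0,0],"roll":0}]'
python3 trk.py p
```

```text
time_s: 19.13
position: [0.5331, 0.0342, 0.1683]
tool_rot: [[0.992, -0.123, 0.0], [-0.123, -0.992, 0.0], [0.0, -0.0, -1.0]]
ft_force: [-0.3, 1.8, -2.4]
grip_width: 0.0294
gripper_force: 22.1
  scr (np.int64(126), np.int64(168)) (76, 25) 0.77 [38.9 31.8  0. ]
  scr (np.int64(526), np.int64(168)) (446, 110) 0.89 [-3.3  4.3  0. ]
heater shift mm x,y 15.4 20.1 rot -14.69 | TCP in heater rel ref: x -33.5 y(lean) -18.2 z 57.8
t 19.18 pos [0.5332 0.0341 0.168 ] toolx yaw -7.07 F [-0.4  1.4 -1.7] w 0.029 gf 22.1 q [-9. 25. 84.  0. 71. 88.]
```

```bash
python3 -m jog '[{"linear":[0,0,0],"roll":0},{"linear":[0,0,0],"roll":0},{"linear":[-0.08,0,-0.18],"roll":0},{"linear":[-0.08,0,-0.18],"roll":0},{"linear":[-0.13,0,-0.27],"roll":0},{"linear":[-0.13,0,-0.27],"roll":0},{"linear":[-0.13,0,-0.27],"roll":0},{"linear":[-0.1,0,-0.4],"roll":0},{"linear":[0,0,-0.4],"roll":0},{"linear":[0,0,-0.4],"roll":0},{"linear":[0,0,0],"roll":0}]' -1 40
python3 trk.py q
python3 -c "
from h import *
cv2.imwrite('pics/s_lift.png',optics.get_image('scene')[:,:,::-1])"
```

```text
time_s: 20.1
position: [0.5081, 0.037, 0.2668]
tool_rot: [[0.992, -0.123, 0.007], [-0.123, -0.992, -0.001], [0.007, 0.0, -1.0]]
ft_force: [0.2, 0.0, -2.9]
grip_width: 0.0286
gripper_force: 41.2
  scr (np.int64(126), np.int64(168)) (135, 16) 0.76 [48.9 44.8 -0. ]
  scr (np.int64(526), np.int64(168)) (576, 156) 0.8 [ -69.1 -122.5    0. ]
heater shift mm x,y -5.2 -39.8 rot -36.79 | TCP in heater rel ref: x -38.1 y(lean) 41.3 z 156.3
t 20.15 pos [0.5076 0.037  0.2647] toolx yaw -7.08 F [ 0.7 -0.8 -4.5] w 0.0285 gf 41.2 q [-9. 17. 79. -0. 84. 88.]
```

```bash
python3 -m jog '[{"linear":[0,0,0],"roll":0.7},{"linear":[0,0,0],"roll":0.7},{"linear":[0,0,0],"roll":0.7},{"linear":[0,0,0],"roll":0.64},{"linear":[0,0.3,0],"roll":0},{"linear":[0.1,0.5,0],"roll":0},{"linear":[0.1,0.7,0],"roll":0},{"linear":[0.1,0.8,0],"roll":0},{"linear":[0.15,0.8,0],"roll":0},{"linear":[0.15,0.8,0],"roll":0},{"linear":[0.15,0.8,0],"roll":0},{"linear":[0.15,0.8,0],"roll":0}]'
python3 -m jog '[{"linear":[0.15,0.8,0],"roll":0},{"linear":[0.1,0.8,0],"roll":0},{"linear":[0.1,0.8,0],"roll":0},{"linear":[0.08,0.8,0],"roll":0},{"linear":[0,0.5,0],"roll":0},{"linear":[0,0.34,0],"roll":0},{"linear":[0,0,0.3],"roll":0},{"linear":[0,0,0.6],"roll":0},{"linear":[0,0,0.6],"roll":0},{"linear":[0,0,0.5],"roll":0},{"linear":[0,0,0.3],"roll":0},{"linear":[0,0,0],"roll":0}]'
python3 -c "
from h import *
rel([.4192,-.3462,.165])
c=optics.calibration('wrist');a=optics.get_image('wrist')[:,:,::-1].copy();b=optics.get_image('scene')[:,:,::-1];cv2.imwrite('pics/b9.png',b)
b=cv2.resize(b[90:240,320:470],(450,450),interpolation=cv2.INTER_CUBIC)
cv2.imwrite('pics/v10.png',np.hstack([cv2.resize(a[:,120:520],(350,420)),b[:420]]))"
```

```text
time_s: 21.2
position: [0.4617, -0.1831, 0.2621]
tool_rot: [[0.935, -0.354, -0.001], [-0.354, -0.935, 0.001], [-0.002, -0.0, -1.0]]
ft_force: [-0.6, -0.3, -3.4]
grip_width: 0.0282
gripper_force: 41.3
time_s: 22.2
position: [0.4206, -0.3372, 0.1679]
tool_rot: [[0.935, -0.354, -0.004], [-0.354, -0.935, 0.005], [-0.006, -0.003, -1.0]]
ft_force: [-1.5, -0.3, -3.2]
grip_width: 0.0285
gripper_force: 41.3
t 22.2 pos [ 0.4206 -0.3372  0.1679] toolx yaw -20.72 F [-1.5 -0.3 -3.2] w 0.0285 gf 41.3 q [-51.  25.  83.  -0.  72.  59.]
to go [0.05 0.22 0.07]
```

View pics/v10.png

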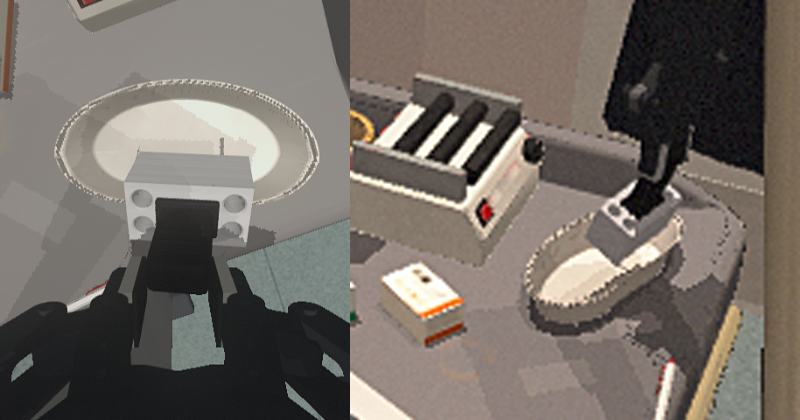

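The view shows the block still tilted in the fingers above the dish, block at (189,190) and dish centre at (187,140) in the wrist half. I'll shift slightly sideways and lower to contact.

```bash
python3 -m jog '[{"linear":[0.05,0.2,0],"roll":0},{"linear":[0,0,0],"roll":0},{"linear":[0,0,0.4],"roll":0},{"linear":[0,0,0.4],"roll":0},{"linear":[0,0,0.3],"roll":0},{"linear":[0,0,0.1],"roll":0},{"linear":[0,0,0],"roll":0},{"linear":[0,0,0],"roll":0}]'
python3 -m jog '[{"linear":[0,0,0.05],"roll":0},{"linear":[0,0,0.05],"roll":0},{"linear":[0,0,0],"roll":0},{"linear":[0,0,0],"roll":0}]'
python3 -c "
from h import *
rel([.4192,-.3462,.11])"
```

```text
time_s: 22.97
position: [0.4211, -0.3472, 0.1236]
tool_rot: [[0.935, -0.355, 0.001], [-0.355, -0.935, -0.001], [0.001, 0.001, -1.0]]
ft_force: [1.3, -0.6, -2.8]
grip_width: 0.0282
gripper_force: 41.2
time_s: 23.3
position: [0.4212, -0.3474, 0.1199]
tool_rot: [[0.935, -0.355, 0.002], [-0.355, -0.935, -0.002], [0.002, 0.001, -1.0]]
ft_force: [-0.1, -1.5, 4.3]
grip_width: 0.0281
gripper_force: 42.0
t 23.3 pos [ 0.4212 -0.3474  0.1199] toolx yaw -20.78 F [-0.1 -1.5  4.3] w 0.0281 gf 42.0 q [-52.  29.  86.  -0.  65.  59.]
to go [-0.06 -0.01  0.25]
```

```bash
python3 -m jog '[{"linear":[0,0,-0.1],"roll":0},{"linear":[-0.18,0,0],"roll":0},{"linear":[0,0,0],"roll":0},{"linear":[0,0,0.07],"roll":0},{"linear":[0,0,0],"roll":0}]'
python3 -c "
from h import *
rel()"
python3 -m jog '[{"linear":[0,0,0],"roll":0},{"linear":[0,0,0],"roll":0},{"linear":[0,0,0],"roll":0},{"linear":[0,0,0],"roll":0},{"linear":[0,0,0],"roll":0},{"linear":[0,0,0],"roll":0}]' -0.2
python3 -m jog '[{"linear":[-0.3,0,-0.3],"roll":0},{"linear":[-0.3,0,-0.6],"roll":0},{"linear":[0,0,-0.8],"roll":0},{"linear":[0,0,-0.8],"roll":0},{"linear":[0,0,0],"roll":0},{"linear":[0,0,0],"roll":0}]' 0.2
python3 -c "
from h import *
rel()
c=optics.calibration('wrist')
W=optics.get_image('wrist')[:,:,::-1].copy();cv2.imwrite('pics/w_dish.png',W);cv2.imwrite('pics/s_dish.png',optics.get_image('scene')[:,:,::-1])
print('pred grip top',proj(c,[.463,-.363,.105]),'left/right ends',proj(c,[.463+.0053,-.363+.014,.105]),proj(c,[.463-.0053,-.363-.014,.105]))
m=(W.max(2)<48).astype(np.uint8);m[330:]=0
k,l,st,ce=cv2.connectedComponentsWithStats(m)
for i in range(1,k):
  if st[i,4]>300: print(st[i],ce[i].round(),'at z .105',onz('wrist',*ce[i],.105).round(4))
"
```

```text
time_s: 23.72
position: [0.4142, -0.3444, 0.12]
tool_rot: [[0.935, -0.355, 0.0], [-0.355, -0.935, -0.0], [0.001, 0.0, -1.0]]
ft_force: [1.2, -1.3, 0.3]
grip_width: 0.0281
gripper_force: 41.5
t 23.72 pos [ 0.4142 -0.3444  0.12  ] toolx yaw -20.8 F [ 1.2 -1.3  0.3] w 0.0281 gf 41.5 q [-52.  28.  87.   0.  64.  58.]
time_s: 24.22
position: [0.4141, -0.3442, 0.12]
tool_rot: [[0.935, -0.355, -0.0], [-0.355, -0.935, 0.0], [-0.0, -0.0, -1.0]]
ft_force: [-0.0, -2.0, -0.1]
grip_width: 0.034
gripper_force: 0.5
time_s: 24.72
position: [0.3919, -0.3358, 0.2213]
tool_rot: [[0.935, -0.355, 0.002], [-0.355, -0.935, -0.002], [0.003, 0.002, -1.0]]
ft_force: [-0.5, -0.1, -0.8]
grip_width: 0.051
gripper_force: 0.0
t 24.72 pos [ 0.3919 -0.3358  0.2213] toolx yaw -20.78 F [-0.5 -0.1 -0.8] w 0.051 gf 0.0 q [-54.  20.  83.   0.  77.  57.]
pred grip top (np.float64(322.4473245376455), np.float64(127.54730887613455)) left/right ends (np.float64(297.4988017481806), np.float64(127.55812151320491)) (np.float64(347.39578955686454), np.float64(127.53649626410166))
[236 297  23  33 485] [250. 316.] at z .105 [ 0.3652 -0.2723  0.105 ]
[387 297  23  33 493] [395. 316.] at z .105 [ 0.3303 -0.3648  0.105 ]
```

```bash
python3 -c "
from h import *
W=cv2.imread('pics/w_dish.png');g=W.max(2)
print(g[40:280:12,250:400:10])
for th in(60,75,90):
  m=(g<th).astype(np.uint8);m[290:]=0
  k,l,st,ce=cv2.connectedComponentsWithStats(m)
  for i in range(1,k):
    if st[i,4]>600: print(th,st[i],ce[i].round())
"
```

```text
[[139 139 139 140 139 139 140 139 139 140 140 139 139 139 139]
 [140 139 139 140 140 139 141 141 141 140 141 141 140 140 140]
 [139 141 141 140 141 140 141 141 143 141 141 141 141 142 139]
 [141 141 160 169 148 131 177 213 124 176 210 140 141 142 141]
 [125 131 125 124 131 130 130 129 130 129 130 121 130 225 213]
 [138 135 156 220 215 227 227 227 227 227 227 146 134 134 135]
 [208 207 210 211 215 215 227 227 227 228 228 228 225 226 142]
 [210 210 212 216 210 209 208 207 208 207 207 201 215 227 225]
 [210 212 216 212 214 128 191  75  94 117 156 175 149 197 226]
 [202 213 126 184 213 178 202  78  78  77  76  72 200 227 228]
 [203 202 205 126 210 126 211  67  71  72  71  67 123 230 228]
 [143 206 198 199 211 174 210 210 139 136 137 210 113 205 217]
 [141 142 142 142 142 133 141 132 142 132 145 134 112 149 152]
 [117 119 119 120 109  71 120  81 135 152 177 194 144 200 174]
 [132 129 117 118 120 118 126 127 124 127 126 126 126 126 141]
 [131 130 132 141 138 126 125 127 127 127 125 126 127 139 139]
 [132 130 140 140 142 140 141 126  98  82 101 122 137 136 131]
 [122 126 140 141 140 141 143  80  81  80  96  94  89 124 131]
 [125 124 125 128  98 113  80  79  78  91 116 130 136 135 127]
 [147 159 123  97  78  77  75 120 127 131 128 122 128 138 135]]
75 [ 453    0   56   95 2471] [479.  38.]
75 [313 136  50  33 958] [337. 155.]
90 [ 453    0   66  139 3927] [487.  55.]
90 [ 312  136   51   34 1588] [337. 152.]
90 [ 266  226   91   64 1833] [313. 259.]
```

```bash
python3 -c "
from h import *
p=onz('wrist',337.5,153,.105);d=(p-[.4669,-.3643,.105]);a=np.radians(-20.8);print('block grip',p.round(4),'in dish',(d[:2]@[np.cos(a),np.sin(a)]).round(4),(d[:2]@[-np.sin(a),np.cos(a)]).round(4))"
python3 -m jog '[{"linear":[0,0,-0.5],"roll":-0.7},{"linear":[0,0,0],"roll":-0.7},{"linear":[0,0,0],"roll":-0.7},{"linear":[0,0,0],"roll":-0.64},{"linear":[0.02,-0.92,0],"roll":0},{"linear":[0.02,-0.92,0],"roll":0},{"linear":[0.02,-0.92,0],"roll":0},{"linear":[0.02,-0.92,0],"roll":0},{"linear":[0.02,-0.92,0],"roll":0},{"linear":[0.02,-0.92,0],"roll":0},{"linear":[0.02,-0.92,0],"roll":0},{"linear":[0.02,-0.92,0],"roll":0}]'
python3 -m jog '[{"linear":[0.02,-0.92,0],"roll":0},{"linear":[0.02,-0.92,0],"roll":0},{"linear":[0.02,-0.92,0],"roll":0},{"linear":[0.02,-0.92,0],"roll":0},{"linear":[0.02,-0.92,0],"roll":0},{"linear":[0.02,-0.92,0],"roll":0},{"linear":[0.02,-0.92,0],"roll":0},{"linear":[0,0,0],"roll":0},{"linear":[0,0,0],"roll":0}]' 0.3
cat > fin.py <<'E'
from h import *
t=optics.get_image('top')[:,:,::-1].copy();cv2.imwrite('pics/t_now.png',t);t=t.astype(int)
r=t[250:322,422:525];m=cv2.morphologyEx((r.max(2)>125).astype(np.uint8),cv2.MORPH_CLOSE,np.ones((9,9)))
k,l,st,ce=cv2.connectedComponentsWithStats(m);px=np.argwhere(l==1+np.argmax(st[1:,4]))[:,::-1]+[422,250]
W=np.array([onz('top',*q,.035)[:2]*1000 for q in px],np.float32);print('dish',cv2.minAreaRect(W))
b=(r.max(2)<60).astype(np.uint8);k,l,st,ce=cv2.connectedComponentsWithStats(b)
for i in range(1,k):
    if st[i,4]>25: print('dark',st[i],onz('top',*(ce[i]+[422,250]),.10).round(4))
E
python3 fin.py; python3 -c "
from h import *
rel([.472,.2123,.25])
c=optics.calibration('wrist');W=optics.get_image('wrist')[:,:,::-1].copy();cv2.imwrite('pics/w_cov.png',W);g=W.max(2)
print('pred',proj(c,[.472,.2123,.115]))
for th in(50,70):
  m=(g<th).astype(np.uint8);m[300:]=0
  k,l,st,ce=cv2.connectedComponentsWithStats(m)
  for i in range(1,k):
    if st[i,4]>600: 
      R=cv2.minAreaRect(np.argwhere(l==i)[:,::-1].astype(np.float32));print(th,st[i],R,onz('wrist',*R[0],.115).round(4))
"
```

```text
block grip [ 0.4451 -0.3652  0.105 ] in dish -0.0201 -0.0085
time_s: 25.82
position: [0.4337, -0.0423, 0.2387]
tool_rot: [[0.992, -0.124, -0.003], [-0.124, -0.992, 0.001], [-0.003, -0.001, -1.0]]
ft_force: [0.3, -0.2, 0.2]
grip_width: 0.0513
gripper_force: 0.0
time_s: 26.57
position: [0.471, 0.212, 0.2382]
tool_rot: [[0.993, -0.12, -0.003], [-0.12, -0.993, -0.001], [-0.003, 0.001, -1.0]]
ft_force: [-0.1, -0.3, -0.5]
grip_width: 0.0553
gripper_force: 0.0
dish ((458.9292907714844, -362.96453857421875), (200.63150024414062, 95.32100677490234), 63.89902877807617)
dark [ 47  36  23  15 197] [ 0.4466 -0.3597  0.1   ]
t 26.62 pos [0.4711 0.2109 0.2386] toolx yaw -7.0 F [ 0.3 -0.3 -0.1] w 0.0556 gf 0.0 q [ 11.  19.  81.  -0.  80. 108.]
to go [ 0.02 -0.04 -0.29]
pred (np.float64(319.899758862137), np.float64(244.9015134607099))
70 [496  42 144  69 618] ((567.5, 76.0), (68.0, 143.0), 90.0) [0.5576 0.0517 0.115 ]
70 [  0 170  31  91 861] ((5.700002670288086, 218.10000610351562), (94.86833953857422, 20.238576889038086), 71.56505584716797) [0.5157 0.4144 0.115 ]
70 [ 297  227   47   32 1353] ((320.0, 242.5), (31.0, 46.0), 90.0) [0.4738 0.2113 0.115 ]
```

The dish shifted 8 mm and turned 5° when the block settled, so the block stands close to its front wall. I'll go back and re-seat the block centrally before handling the cover.

```bash
python3 -m jog '[{"linear":[0.07,0.6,0],"roll":0},{"linear":[0.07,0.9,0],"roll":0},{"linear":[0.07,0.9,0],"roll":0},{"linear":[0.07,0.9,0],"roll":0},{"linear":[0.07,0.9,0],"roll":0},{"linear":[0.07,0.9,0],"roll":0},{"linear":[0.07,0.9,0],"roll":0},{"linear":[0.07,0.9,0],"roll":0},{"linear":[0.07,0.9,0],"roll":0},{"linear":[0.07,0.9,0],"roll":0},{"linear":[0.07,0.9,0],"roll":0},{"linear":[0.07,0.9,0],"roll":0}]'
python3 -m jog '[{"linear":[0.07,0.9,0],"roll":0},{"linear":[0.07,0.9,0],"roll":0},{"linear":[0.07,0.9,0],"roll":0},{"linear":[0.07,0.9,0],"roll":0},{"linear":[0,0.3,0],"roll":0.7},{"linear":[0,0,0],"roll":0.7},{"linear":[0,0,0],"roll":0.7},{"linear":[0,0,0],"roll":0.64},{"linear":[0,0,0],"roll":0},{"linear":[0,0,0],"roll":0}]' 0.3
cat > gr.py <<'E'
from h import *
c=optics.calibration('wrist');W=optics.get_image('wrist')[:,:,::-1].copy();cv2.imwrite('pics/w_gr.png',W);g=W.max(2)
p=np.array(proj(c,[.4455,-.3625,.105]));print('pred',p)
for th in(60,80):
  m=(g<th).astype(np.uint8)
  k,l,st,ce=cv2.connectedComponentsWithStats(m)
  for i in range(1,k):
    if st[i,4]>400 and np.linalg.norm(ce[i]-p)<60:
      R=cv2.minAreaRect(np.argwhere(l==i)[:,::-1].astype(np.float32));P=onz('wrist',*R[0],.105);print(th,st[i],R,P.round(4)); 
rel([P[0],P[1],.085])
# reference dish edge rows & profile through the block's left/right of grip
E
python3 gr.py
```

```text
time_s: 27.67
position: [0.4516, -0.213, 0.2398]
tool_rot: [[0.992, -0.126, -0.001], [-0.126, -0.992, 0.0], [-0.001, -0.0, -1.0]]
ft_force: [0.9, 0.9, 0.6]
grip_width: 0.0557
gripper_force: 0.0
time_s: 28.5
position: [0.4441, -0.3671, 0.2398]
tool_rot: [[0.935, -0.355, -0.001], [-0.355, -0.935, 0.001], [-0.001, -0.0, -1.0]]
ft_force: [1.0, -0.0, -0.1]
grip_width: 0.0555
gripper_force: 0.0
pred [315.66621948 242.54961215]
60 [301 216  43  32 560] ((322.0, 231.5), (31.0, 42.0), 90.0) [ 0.4516 -0.3693  0.105 ]
80 [ 301  211   44   38 1563] ((322.5, 229.5), (37.0, 43.0), 90.0) [ 0.4528 -0.3701  0.105 ]
t 28.55 pos [ 0.4443 -0.3669  0.2399] toolx yaw -20.75 F [ 0.9  0.2 -0.3] w 0.0558 gf 0.0 q [-51.  25.  71.  -0.  84.  59.]
to go [0.23 0.   3.87]
```

```bash
python3 -m jog '[{"linear":[0.08,0,0.8],"roll":0},{"linear":[0,0,0.8],"roll":0},{"linear":[0,0,0.8],"roll":0},{"linear":[0,0,0.6],"roll":0},{"linear":[0,0,0.5],"roll":0},{"linear":[0,0,0.37],"roll":0},{"linear":[0,0,0],"roll":0},{"linear":[0,0,0],"roll":0}]'
python3 -m jog '[{"linear":[0,0,0],"roll":0},{"linear":[0,0,0],"roll":0},{"linear":[0,0,0],"roll":0},{"linear":[0,0,0],"roll":0},{"linear":[0,0,0],"roll":0}]' -1 40
python3 -c "
from h import *
rel()"
python3 -m jog '[{"linear":[0,0,-0.1],"roll":0},{"linear":[0,0,-0.1],"roll":0},{"linear":[0.04,-0.07,0],"roll":0.5},{"linear":[0.04,-0.07,0],"roll":0.5},{"linear":[0.04,-0.06,0],"roll":0},{"linear":[0,0,0],"roll":0},{"linear":[0,0,0],"roll":0}]'
python3 fin.py
python3 -m jog '[{"linear":[0,0,0.08],"roll":0},{"linear":[0,0,0.06],"roll":0},{"linear":[0,0,0.06],"roll":0},{"linear":[0,0,0],"roll":0},{"linear":[0,0,0],"roll":0}]'
```

```text
time_s: 29.22
position: [0.4478, -0.3677, 0.0851]
tool_rot: [[0.935, -0.354, -0.001], [-0.354, -0.935, 0.001], [-0.001, -0.0, -1.0]]
ft_force: [1.0, 0.7, 0.8]
grip_width: 0.0555
gripper_force: 0.0
time_s: 29.63
position: [0.4483, -0.3682, 0.0866]
tool_rot: [[0.935, -0.355, 0.001], [-0.355, -0.935, -0.002], [0.002, 0.002, -1.0]]
ft_force: [-1.7, -0.1, 6.9]
grip_width: 0.0299
gripper_force: 39.7
t 29.63 pos [ 0.4483 -0.3682  0.0866] toolx yaw -20.77 F [-1.7 -0.1  6.9] w 0.0299 gf 39.7 q [-51.  34.  83.  -0.  63.  60.]
time_s: 30.22
position: [0.4556, -0.362, 0.0932]
tool_rot: [[0.901, -0.434, -0.0], [-0.434, -0.901, 0.0], [-0.0, -0.0, -1.0]]
ft_force: [0.8, -0.4, -2.9]
grip_width: 0.0296
gripper_force: 39.8
dish ((463.1222839355469, -396.9632263183594), (159.7428741455078, 159.2930908203125), 89.91194152832031)
dark [56  4 24 25 96] [ 0.5016 -0.3773  0.1   ]
dark [ 37  21  17  16 110] [ 0.4753 -0.3321  0.1   ]
dark [ 5 23 22 28 83] [ 0.4532 -0.2655  0.1   ]
time_s: 30.68
position: [0.4556, -0.3625, 0.0866]
tool_rot: [[0.9, -0.435, 0.001], [-0.435, -0.9, -0.001], [0.001, 0.001, -1.0]]
ft_force: [-2.9, 1.6, 10.2]
grip_width: 0.0298
gripper_force: 40.3
```

```bash
python3 -m jog '[{"linear":[0,0,-0.03],"roll":0},{"linear":[0,0,0],"roll":0},{"linear":[0,0,0],"roll":0},{"linear":[0,0,0],"roll":0},{"linear":[0,0,0],"roll":0},{"linear":[0,0,-0.6],"roll":0},{"linear":[0,0,-0.9],"roll":0},{"linear":[0,0,-0.9],"roll":0},{"linear":[0,0,-0.9],"roll":0},{"linear":[0,0,-0.5],"roll":0}]' 0.2
python3 -m jog '[{"linear":[0,-0.4,0],"roll":-0.9},{"linear":[0,-0.8,0],"roll":-0.95},{"linear":[0,-0.8,0],"roll":-0.95},{"linear":[0,-0.8,0],"roll":-0.94},{"linear":[0,-0.9,0],"roll":0},{"linear":[0,-0.9,0],"roll":0},{"linear":[0,-0.9,0],"roll":0},{"linear":[0,-0.9,0],"roll":0},{"linear":[0,-0.9,0],"roll":0},{"linear":[0,-0.9,0],"roll":0},{"linear":[0,-0.9,0],"roll":0},{"linear":[0,-0.9,0],"roll":0}]'
python3 fin.py; python3 -c "
from h import *
rel([.4725,.2118,.238])"
```

```text
time_s: 31.52
position: [0.4561, -0.3626, 0.2426]
tool_rot: [[0.901, -0.435, 0.003], [-0.435, -0.901, -0.004], [0.005, 0.002, -1.0]]
ft_force: [-0.5, -0.3, -0.1]
grip_width: 0.0515
gripper_force: 0.0
time_s: 32.52
position: [0.5252, 0.0316, 0.2384]
tool_rot: [[0.992, -0.123, 0.0], [-0.123, -0.992, -0.0], [0.0, 0.0, -1.0]]
ft_force: [0.8, 0.7, -0.4]
grip_width: 0.0513
gripper_force: 0.0
dish ((458.9292907714844, -362.96453857421875), (200.63150024414062, 95.32100677490234), 63.89902877807617)
dark [ 44  33  23  16 199] [ 0.4515 -0.3536  0.1   ]
t 32.57 pos [0.5252 0.0369 0.2385] toolx yaw -6.85 F [-2.5  5.  -1.1] w 0.0516 gf 0.0 q [-9. 20. 79.  0. 81. 88.]
to go [-1.83 -4.18  0.02]
```

```bash
cat > col.py <<'E'
from h import *
c=optics.calibration('wrist');W=optics.get_image('wrist')[:,:,::-1].copy();cv2.imwrite('pics/w_col.png',W);g=W.max(2)
hx=np.array([.992,-.124,0]);hy=np.array([.124,.992,0]);n=-.4226*hx+np.array([0,0,.9063]);w=np.array([.5655,.028,.064])+.006*n
p=np.array(proj(c,w));print('pred',p.round(),'val',g[int(p[1])-50:int(p[1])+60:10,int(p[0])-110:int(p[0])+111:20])
for th in(100,120):
  m=cv2.morphologyEx((g<th).astype(np.uint8),cv2.MORPH_CLOSE,np.ones((7,7)))
  k,l,st,ce=cv2.connectedComponentsWithStats(m)
  for i in range(1,k):
    if st[i,4]>2500 and np.linalg.norm(ce[i]-p)<60:
      cn=max(cv2.findContours((l==i).astype(np.uint8),cv2.RETR_EXTERNAL,cv2.CHAIN_APPROX_NONE)[0],key=len)[:,0]
      P=[]
      for q in cn:
        o,d=ray(c,*q);P.append(o+d*((w-o)@n)/(d@n))
      P=np.array(P)-w; ax=n[2]*hx+np.array([0,0,.4226]); R=cv2.minAreaRect((np.stack([P@ax,P@hy],1)*1000).astype(np.float32)); print(th,st[i],R)
E
python3 col.py
```

```text
pred [328. 182.] val [[190 191 171 171 172 183 184 184 183 184 201 200]
 [189 171 171 171 171 182 183 183 183 183 201 200]
 [190 171 173  88  86  91  93  92  92  91 202 201]
 [189 171 171  94 112 111 127 128 120  96 182 200]
 [188 171 170 138 172 172 181 182 154 188 181 200]
 [187 170 170 135 169 169 181 182 171 183 201 200]
 [185 170 170  86 148 147 151 153 147 183 201 199]
 [155 168 171 130 150 149 153 154 153 182 200 197]
 [133 189 170  85  85  87  91  93  94 183 201 185]
 [133 199 171 173 188 190 193 193 194 201 200 131]
 [124 167 170 189 203 187 186 207 188 201 166 132]]
100 [ 261  146  139   74 5219] ((-2.8349647521972656, -0.9289207458496094), (63.834285736083984, 99.70109558105469), 0.40394216775894165)
120 [ 260  145  140   75 6104] ((-2.5049476623535156, -0.8662643432617188), (64.4917984008789, 100.03479766845703), 0.4061368703842163)
```

The collar measures 64×100 mm, centred at about (0.563, 0.027), as it must be. I'll fetch the cover.

```bash
python3 -m jog '[{"linear":[-0.366,-0.836,0],"roll":0},{"linear":[-0.366,-0.836,0],"roll":0},{"linear":[-0.366,-0.836,0],"roll":0},{"linear":[-0.366,-0.836,0],"roll":0},{"linear":[-0.366,-0.836,0],"roll":0},{"linear":[0,0,0],"roll":0},{"linear":[0,0,0],"roll":0}]' 0.3
python3 -c "
from h import *
rel([.4728,.2116,.102])"
```

```text
time_s: 33.2
position: [0.4728, 0.2058, 0.2384]
tool_rot: [[0.993, -0.12, 0.0], [-0.12, -0.993, -0.0], [0.0, 0.0, -1.0]]
ft_force: [0.6, -0.7, -0.1]
grip_width: 0.0551
gripper_force: 0.0
t 33.2 pos [0.4728 0.2058 0.2384] toolx yaw -6.92 F [ 0.6 -0.7 -0.1] w 0.0551 gf 0.0 q [ 10.  19.  81.  -0.  80. 107.]
to go [-0.02 -0.15  3.41]
```

```bash
python3 -m jog '[{"linear":[-0.02,-0.15,0],"roll":0},{"linear":[0,0,0.9],"roll":0},{"linear":[0,0,0.9],"roll":0},{"linear":[0,0,0.8],"roll":0},{"linear":[0,0,0.5],"roll":0},{"linear":[0,0,0.31],"roll":0},{"linear":[0,0,0],"roll":0}]'
python3 -m jog '[{"linear":[0,0,0],"roll":0},{"linear":[0,0,0],"roll":0},{"linear":[0,0,0],"roll":0},{"linear":[0,0,0],"roll":0},{"linear":[0,0,0],"roll":0}]' -1 25
python3 -c "
from h import *
rel()"
python3 -m jog '[{"linear":[0,0,-0.3],"roll":0},{"linear":[0,0,-0.6],"roll":0},{"linear":[0,0,-0.8],"roll":0},{"linear":[0,0,-0.8],"roll":0},{"linear":[0,0,-0.7],"roll":0},{"linear":[0,0,-0.3],"roll":0},{"linear":[0,0,0],"roll":0},{"linear":[0,0,0],"roll":0}]'
python3 -c "
from h import *
rel([.5592,.0279,.24])"
```

```text
time_s: 33.78
position: [0.4727, 0.2095, 0.0995]
tool_rot: [[0.992, -0.126, -0.005], [-0.126, -0.992, -0.001], [-0.005, 0.002, -1.0]]
ft_force: [-0.5, -0.4, -0.4]
grip_width: 0.0554
gripper_force: 0.0
time_s: 34.2
position: [0.4738, 0.2108, 0.1029]
tool_rot: [[0.992, -0.123, 0.002], [-0.123, -0.992, 0.0], [0.002, -0.0, -1.0]]
ft_force: [1.0, -0.3, 1.6]
grip_width: 0.0316
gripper_force: 31.4
t 34.2 pos [0.4738 0.2108 0.1029] toolx yaw -7.08 F [ 1.  -0.3  1.6] w 0.0316 gf 31.4 q [ 11.  28.  92.  -0.  60. 108.]
time_s: 34.87
position: [0.473, 0.2108, 0.2419]
tool_rot: [[0.992, -0.123, 0.0], [-0.123, -0.992, 0.0], [0.0, -0.0, -1.0]]
ft_force: [0.5, 0.2, -1.8]
grip_width: 0.0312
gripper_force: 31.0
t 34.87 pos [0.473  0.2108 0.2419] toolx yaw -7.08 F [ 0.5  0.2 -1.8] w 0.0312 gf 31.0 q [ 11.  19.  80.   0.  81. 108.]
to go [2.7  4.27 0.05]
```

```bash
python3 -m jog '[{"linear":[0.3,0.47,0],"roll":0},{"linear":[0.4,0.64,0],"roll":0},{"linear":[0.5,0.79,0],"roll":0},{"linear":[0.5,0.79,0],"roll":0},{"linear":[0.5,0.79,0],"roll":0},{"linear":[0.3,0.47,0],"roll":0},{"linear":[0.2,0.32,0],"roll":0},{"linear":[0,0,0],"roll":0},{"linear":[0,0,0],"roll":0},{"linear":[0,0,0],"roll":0}]'
python3 -c "
from h import *
rel([.5592,.0279,.19])"
```

```text
time_s: 35.7
position: [0.5587, 0.0292, 0.2414]
tool_rot: [[0.993, -0.122, -0.001], [-0.122, -0.993, 0.001], [-0.002, -0.0, -1.0]]
ft_force: [-0.0, 0.9, -0.5]
grip_width: 0.0315
gripper_force: 30.9
t 35.7 pos [0.5587 0.0292 0.2414] toolx yaw -7.02 F [-0.   0.9 -0.5] w 0.0315 gf 30.9 q [-9. 23. 74.  0. 83. 88.]
to go [0.02 0.03 1.29]
```

```bash
python3 -m jog '[{"linear":[0.02,0.03,0.5],"roll":0},{"linear":[0,0,0.5],"roll":0},{"linear":[0,0,0.25],"roll":0},{"linear":[0,0,0],"roll":0},{"linear":[0,0,0],"roll":0}]'
python3 -m jog '[{"linear":[0,0,0.06],"roll":0},{"linear":[0,0,0.05],"roll":0},{"linear":[0,0,0.05],"roll":0},{"linear":[0,0,0],"roll":0},{"linear":[0,0,0],"roll":0}]'
python3 -c "
from h import *
rel([.5592,.0279,.184])"
```

```text
time_s: 36.12
position: [0.5599, 0.0275, 0.1923]
tool_rot: [[0.993, -0.122, -0.0], [-0.122, -0.993, 0.0], [-0.0, -0.0, -1.0]]
ft_force: [-0.4, 0.2, -1.0]
grip_width: 0.0315
gripper_force: 30.9
time_s: 36.53
position: [0.5601, 0.0267, 0.1858]
tool_rot: [[0.992, -0.123, 0.0], [-0.123, -0.992, -0.0], [0.0, 0.0, -1.0]]
ft_force: [0.1, 0.4, -0.7]
grip_width: 0.0316
gripper_force: 30.9
t 36.53 pos [0.5601 0.0267 0.1858] toolx yaw -7.09 F [ 0.1  0.4 -0.7] w 0.0316 gf 30.9 q [-9. 26. 79.  0. 75. 88.]
to go [-0.03 -0.03  0.04]
```

```bash
python3 -m jog '[{"linear":[-0.02,-0.02,0.04],"roll":0},{"linear":[0,0,0.03],"roll":0},{"linear":[0,0,0],"roll":0},{"linear":[0,0,0],"roll":0}]'
python3 -m jog '[{"linear":[-0.11,0,0.05],"roll":0},{"linear":[-0.11,0,0.05],"roll":0},{"linear":[-0.105,0,0.06],"roll":0},{"linear":[-0.105,0,0.06],"roll":0},{"linear":[-0.1,0,0.065],"roll":0},{"linear":[-0.1,0,0.065],"roll":0},{"linear":[0,0,0],"roll":0}]'
python3 -c "
from h import *
rel()"
```

```text
time_s: 36.87
position: [0.5593, 0.0276, 0.1828]
tool_rot: [[0.992, -0.123, -0.0], [-0.123, -0.992, 0.0], [-0.0, -0.0, -1.0]]
ft_force: [-0.7, 1.0, -2.0]
grip_width: 0.0319
gripper_force: 30.9
time_s: 37.45
position: [0.5333, 0.0308, 0.1688]
tool_rot: [[0.992, -0.123, -0.001], [-0.123, -0.992, -0.0], [-0.001, 0.0, -1.0]]
ft_force: [-1.4, -0.4, 4.9]
grip_width: 0.0314
gripper_force: 31.4
t 37.45 pos [0.5333 0.0308 0.1688] toolx yaw -7.07 F [-1.4 -0.4  4.9] w 0.0314 gf 31.4 q [-9. 25. 84. -0. 71. 88.]
```

```bash
python3 -m jog '[{"linear":[-0.095,0,0.075],"roll":0},{"linear":[-0.095,0,0.075],"roll":0},{"linear":[-0.09,0,0.08],"roll":0},{"linear":[-0.08,0,0.08],"roll":0},{"linear":[0,0,0],"roll":0},{"linear":[0,0,0],"roll":0}]'
python3 -c "
from h import *
rel()"
```

```text
time_s: 37.95
position: [0.519, 0.0325, 0.1564]
tool_rot: [[0.992, -0.123, -0.002], [-0.123, -0.992, -0.0], [-0.002, 0.0, -1.0]]
ft_force: [-4.2, -1.6, 4.1]
grip_width: 0.0314
gripper_force: 31.6
t 37.95 pos [0.519  0.0325 0.1564] toolx yaw -7.07 F [-4.2 -1.6  4.1] w 0.0314 gf 31.6 q [-9. 24. 88. -0. 68. 88.]
```

```bash
python3 -m jog '[{"linear":[0,0,0],"roll":0},{"linear":[0,0,0],"roll":0},{"linear":[0,0,0],"roll":0},{"linear":[0,0,0],"roll":0},{"linear":[0,0,0],"roll":0}]' 0.2
python3 -m jog '[{"linear":[-0.1,0,-0.4],"roll":0},{"linear":[-0.1,0,-0.7],"roll":0},{"linear":[0,0,-0.7],"roll":0},{"linear":[0,0,-0.45],"roll":0},{"linear":[0,0,0],"roll":0},{"linear":[0,0,0],"roll":0}]'
python3 -c "
from h import *
rel([.524,.033,.2493])
c=optics.calibration('wrist');W=optics.get_image('wrist')[:,:,::-1].copy();cv2.imwrite('pics/w_fin.png',W)
def knob(W):
  m=(W.max(2)<60).astype(np.uint8);m[300:]=0
  k,l,st,ce=cv2.connectedComponentsWithStats(m)
  for i in range(1,k):
    if 800<st[i,4]<6000 and 230<ce[i][0]<400: print(st[i],cv2.minAreaRect(np.argwhere(l==i)[:,::-1].astype(np.float32)))
knob(cv2.imread('pics/w1.png'));knob(W)
n=np.array([-.4226*.992,.4226*.124,.9063]);w=np.array([.563,.0274,.064])
print('exp knob top',proj(c,w+.115*n),'front lower edge of knob top',proj(c,w+.115*n-.009*np.array([.899,-.112,.4226])))
"
```

```text
time_s: 38.37
position: [0.52, 0.0326, 0.1563]
tool_rot: [[0.992, -0.123, -0.0], [-0.123, -0.992, 0.0], [-0.0, -0.0, -1.0]]
ft_force: [0.0, 0.2, 1.0]
grip_width: 0.0518
gripper_force: 0.0
time_s: 38.87
position: [0.5122, 0.0335, 0.2468]
tool_rot: [[0.992, -0.123, 0.001], [-0.123, -0.992, -0.0], [0.001, 0.0, -1.0]]
ft_force: [-0.7, -0.2, -0.6]
grip_width: 0.0511
gripper_force: 0.0
t 38.87 pos [0.5122 0.0335 0.2468] toolx yaw -7.08 F [-0.7 -0.2 -0.6] w 0.0511 gf 0.0 q [-9. 18. 80.  0. 81. 88.]
to go [ 0.29 -0.02 -0.06]
[ 293  230   55   51 2624] ((320.0, 255.0), (50.0, 54.0), 90.0)
[ 296  230   56   51 2611] ((323.4999694824219, 255.0), (54.99999237060547, 49.99999237060547), -0.0)
exp knob top (np.float64(321.9005976444223), np.float64(263.24780846003006)) front lower edge of knob top (np.float64(321.9157592313728), np.float64(274.888134412794))
```

```bash
python3 -c "
from h import *
A=cv2.imread('pics/w1.png');B=cv2.imread('pics/w_fin.png')
for nm,(x0,y0,x1,y1) in dict(heater_back=(190,55,455,100),scrL=(200,95,230,130),scrR=(412,95,442,130),coverR=(385,130,430,285),coverL=(215,130,260,285),cover_front=(235,262,292,282),cover_frontR=(350,262,410,282),knob=(285,222,355,288)).items():
  r=cv2.matchTemplate(B[y0-25:y1+25,x0-25:x1+25].copy(),A[y0:y1,x0:x1],cv2.TM_CCOEFF_NORMED);_,v,_,p=cv2.minMaxLoc(r);print(nm,p[0]-25,p[1]-25,round(v,3))
"
python3 -m jog '[{"linear":[-0.6,0,-0.5],"roll":0},{"linear":[-0.7,0.3,-0.5],"roll":0},{"linear":[-0.4,0.8,0],"roll":0},{"linear":[0,0.9,0],"roll":0},{"linear":[0,0.9,0],"roll":0},{"linear":[0,0.9,0],"roll":0},{"linear":[0,0.9,0],"roll":0},{"linear":[0,0,0],"roll":0},{"linear":[0,0,0],"roll":0}]'
python3 -c "
from h import *
rel()
B=optics.get_image('scene')[:,:,::-1].copy();T=optics.get_image('top')[:,:,::-1].copy();cv2.imwrite('pics/s_end.png',B);cv2.imwrite('pics/t_end.png',T)
for C,D,bx in((cv2.imread('pics/scene0.png'),B,dict(cover_top=(296,200,356,262),cover=(288,200,356,275),heater_vent=(260,245,300,290),swab=(250,365,305,435),flask=(203,250,240,320),ox=(380,255,408,282),needle=(286,175,322,205),plaster=(328,175,360,206))),(cv2.imread('pics/top0.png'),T,dict(cover=(262,210,330,276),knob=(283,242,304,260),heater_back=(258,190,345,215),swab=(122,254,180,290),flask=(192,160,232,200),ox=(306,304,338,330),needle=(375,160,422,205),plaster=(398,203,438,245)))):
  for nm,(x0,y0,x1,y1) in bx.items():
    r=cv2.matchTemplate(D[y0-10:y1+10,x0-10:x1+10].copy(),C[y0:y1,x0:x1],cv2.TM_CCOEFF_NORMED);_,v,_,p=cv2.minMaxLoc(r);print(nm,p[0]-10,p[1]-10,round(v,3))
"
```

```text
heater_back 1 -8 0.944
scrL 0 -5 0.846
scrR 2 -9 0.924
coverR 2 0 0.955
coverL 2 1 0.969
cover_front 3 1 0.984
cover_frontR 3 0 0.983
knob 3 1 0.99
time_s: 39.67
position: [0.4209, -0.1459, 0.285]
tool_rot: [[0.992, -0.127, -0.003], [-0.127, -0.992, 0.002], [-0.003, -0.002, -1.0]]
ft_force: [-0.2, 0.6, 0.2]
grip_width: 0.0516
gripper_force: 0.0
t 39.67 pos [ 0.4209 -0.1459  0.285 ] toolx yaw -7.28 F [-0.2  0.6  0.2] w 0.0516 gf 0.0 q [-34.  10.  86.   0.  85.  63.]
cover_top 5 2 0.882
cover 5 2 0.876
heater_vent 3 1 0.954
swab 0 0 0.999
flask 0 0 0.978
ox 0 0 0.981
needle 0 0 0.998
plaster 0 0 0.994
cover 0 6 0.92
knob 0 6 0.947
heater_back 0 3 0.981
swab 0 0 0.998
flask 0 0 0.965
ox 0 0 0.973
needle 0 0 0.997
plaster 0 0 0.996
```

```bash
python3 -c "
from h import *
A=cv2.imread('pics/w1.png');B=cv2.imread('pics/w_fin.png')
for nm,(x0,y0,x1,y1) in dict(back_rim=(236,118,300,136),back_rimR=(330,118,408,136),backtop=(222,165,300,182),backtopR=(345,165,425,182),fronttop=(235,262,292,282),frontrimL=(222,222,250,250)).items():
  r=cv2.matchTemplate(B[y0-12:y1+12,x0-12:x1+12].copy(),A[y0:y1,x0:x1],cv2.TM_CCOEFF_NORMED);_,v,_,p=cv2.minMaxLoc(r);print(nm,p[0]-12,p[1]-12,round(v,3))
ga=A.max(2).astype(int);gb=B.max(2).astype(int)
for col in(265,285,365,385):
  print(col,'A',ga[104:150:2,col].tolist());print('   B',gb[96:150:2,col+2].tolist())
"
```

```text
back_rim 1 1 0.894
back_rimR -10 1 0.956
backtop 2 1 0.959
backtopR 2 0 0.983
fronttop 3 1 0.984
frontrimL 2 -2 0.992
265 A [184, 184, 184, 184, 183, 184, 171, 164, 164, 164, 165, 148, 149, 149, 148, 142, 134, 136, 136, 136, 136, 135, 149]
   B [189, 189, 188, 189, 189, 189, 189, 189, 189, 189, 189, 190, 190, 191, 168, 159, 143, 138, 141, 141, 141, 140, 139, 151, 150, 151, 151]
285 A [184, 185, 184, 184, 183, 184, 184, 184, 184, 171, 167, 149, 149, 148, 150, 142, 134, 136, 136, 135, 136, 134, 149]
   B [189, 189, 190, 189, 188, 189, 189, 189, 189, 189, 189, 189, 189, 177, 170, 158, 144, 140, 141, 141, 140, 140, 139, 156, 154, 154, 155]
365 A [194, 195, 195, 194, 195, 195, 194, 194, 195, 195, 181, 158, 149, 149, 149, 146, 135, 137, 137, 136, 136, 137, 147]
   B [198, 199, 198, 199, 199, 199, 199, 200, 199, 199, 198, 199, 199, 200, 183, 158, 141, 140, 140, 141, 141, 141, 145, 150, 149, 149, 148]
385 A [194, 194, 194, 195, 195, 195, 195, 194, 195, 197, 170, 170, 147, 149, 149, 147, 134, 137, 136, 136, 137, 136, 138]
   B [199, 199, 199, 199, 200, 199, 199, 199, 199, 199, 199, 199, 198, 201, 174, 155, 140, 142, 141, 141, 140, 141, 140, 140, 140, 141, 139]
```

```bash
python3 fin.py; python3 -c "
from rig import env
print(env.close_job())"
```

```text
the job is handed in; nothing more can be done
NoneTraceback (most recent call last):
  File "fin.py", line 5, in <module>
    W=np.array([onz('top',*q,.035)[:2]*1000 for q in px],np.float32);print('dish',cv2.minAreaRect(W))
                ~~~^^^^^^^^^^^^^^^
  File "h.py", line 7, in onz
    o,d=ray(optics.calibration(n),u,v); return o+d*(z-o[2])/d[2]
            ~~~~~~~~~~~~~~~~~~^^^
ValueError: time passes only in moves, steps and waits
```

I handed the job in at about 40 s: block upright in the kidney dish and cover back flush over the collar, but the heater was dragged, about 9 mm left on the first rock (moved back), ending about 6–7 mm towards the robot; the dish also shifted about 8 mm and turned 5°, the other cart items I checked had not moved, and the last dish check failed to run.

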